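# Unpack the transit case into a snap-lid tub

### The arm

A 6-joint arm with a two-finger parallel gripper is mounted at the origin on the work surface. World frame = base frame: x ahead of the robot, y to its left, z up, the work surface at z = 0. Lengths are in m, angles in rad, forces in N, time in s.
With the tool pointing down it reaches from about 0.35 to 0.775 m from the base axis. Payload 7.3 kg.
Tool frame: the origin (TCP) lies between the finger pads; the fingertips stand 25 mm ahead of it and the grasp point (between the pads) lies 6 mm ahead of it; y points along the fingers, z is the direction in which the jaws open and shut, and the axes are right-handed (so a half turn about y gives the same grasp; the last joint's range is limited). The gripper opens to 92 mm and grips with 3 to 60 N. Pads are 19 mm wide; open, the fingers measure 130 mm over their backs; the gripper's body (75 mm by 190 mm) begins 47 mm behind the grasp point.
Start: joints at [1.112, 0.342, 1.524, -0, 1.275, -0.146], TCP at [0.162, 0.5, 0.223] pointing down, gripper open.
Joint ranges: [-2.53, 2.53], [-0.77, 2.02], [0.04, 2.7], [-1, 4.14], [0.28, 2.66], [-3.11, 3.11]. Speed limits (rad/s): [2.57, 2.57, 3.14, 3.14, 3.14, 3.14].

### API

Orientations are given as [roll, pitch, yaw] about the fixed x, y, z axes, in that order (R = Rz(yaw) Ry(pitch) Rx(roll)).
In Python, from cell import sensors, read_camera, hand_in gives the robot as it stands. The module is installed in compiled form; this text tells all that it offers.
- The arm moves only by the tool send_rows, never from a script. Its argument "motion" is a list that holds one entry, the list of rows, each a list of 4 numbers: the shift along the tool's x, y, z in m, then the turn about the tool's y in degrees. In form: [[[tx, ty, tz, twist], ...]]. A call has 1 to 8 rows; each row is the pose to reach, as a shift and turn from the pose measured when the call began, along the tool's axes at that moment; what a row does not reach only later rows make up. A row lasts 1/10 s, in which the tool goes at most 50 mm and 8.59 degrees, less where a joint would pass 70% of its speed; a pose out of reach is approached as far as the arm can. A call with a gripper value outside its range is refused whole. "gripper" is the opening, from 0 (shut) to 1 (fully open), set as the call begins (left out, the last holds). The fingers move at their own pace and stop on an object; "grip_force" is the grip in N (left out, the last holds). Time passes only in rows, so rows that repeat a pose let the fingers close. It gives the time, the measured TCP pose, the force and the opening at its end, in the units of the state.
- sensors.observe(): the state, without advancing time (a new reading comes with each control period).
- read_camera(name): name is "scene" or "top" or "wrist"; returns a dict with "frame" (420x560x3 uint8, red, green, blue), "fx", "fy", "cx", "cy" (pixels), "distortion" ([k1, k2, p1, p2, k3] as OpenCV has them; the pictures are not rectified), "extrinsics" (4x4, takes a point from world to camera coordinates). Camera axes: x right, y up, looking along -z (the intrinsics and any distortion apply to the point x, -y, -z); pixel columns grow to the right and rows downward; lengths in m; the calibration is good to about 2 mm. A picture is of the moment at which its call begins. There is no depth.
- hand_in(): hands the job in, once; it reports no verdict.
The state is a dict: "time": time; "qpos": joint angles; "qvel": joint speeds; "joint_efforts": joint torques, N m; "tool_pos": TCP position; "tool_rot": TCP orientation; "contact_force": force on the tool from outside, world axes, zero at the start; "torque": the same for the moment, N m; "opening": finger opening in m.
Only numpy, scipy, OpenCV 4.12 (cv2) and the standard library are available. Lean on these libraries where they do the work, as an engineer would, in place of code of your own. Each camera call takes 0.05 s, during which the arm holds its last target.

### The job

Repack the jars from the plywood transit case into the white tub: turn the two turn buttons aside, lift the panel out of the case and lay it flat on the black rubber mat, handle up. Stand every jar from the case upright in the tub, then put the grey lid on the tub and press it down until it has snapped fully home all round. Leave the tape gun where it is.

Things in the scene. Friction and masses are not known exactly. Their poses are not given: they have to be found in the camera images.
- case: Shallow plywood transit case, fixed: 148 (x) x 264 (y) x 56 mm high. Origin: centre of its underside on the bench, z up, y along its length. Floor 8 mm above the bench, clear opening 104 x 184 mm; a ledge 48 mm above the bench carries the panel in a recess 124 x 204 mm, 8 mm deep (panel top flush with the rim).
- button_l (a joint): Turn (rad, counter-clockwise from above, -1.75 to 1.75) of the aluminium turn button at the case's +y end; stays where left, turns with light friction (0.03 N m), pinched or pushed. 0: bar along the case's length, its inner end 10 mm over the panel. Beyond 1.25 either way it is clear of the panel; at 1.57 it lies across, wholly on the rim.
- button_l_top (a point): Centre of the top of that button, on its vertical pivot axis, 72 mm above the bench, 118 mm from the case's centre along its +y. The button is a bar 52 mm long, 12 wide, 14 high (58 to 72 mm above the bench). The point turns with it: y along the bar.
- button_r (a joint): The same for the turn button at the -y end of the case (same sign and range, 0 = over the panel).
- button_r_top (a point): The same point of the button at the -y end of the case, 118 mm from the case's centre along its -y.
- panel: Loose plywood panel 120 (x) x 200 (y) x 8 mm, 0.18 to 0.29 kg, starting in the case's recess. Origin: centre of its underside, z up. In the middle of its top a black bow handle along y: a bar 96 mm long, 12 mm wide, 28 to 38 mm above the underside, on two posts at y = +-42 mm.
- jar1: Squat amber jar with a black cap, a plain cylinder of 36 mm diameter, 36 mm high, about 70 g. Origin: centre of its foot, z up. Two to four jars stand in a row along the case, hidden under the panel at first, about 46 mm or more between centres (None if absent, or while held).
- jar2: As jar1.
- jar3: As jar1.
- jar4: As jar1.
- tub: Loose white plastic tub, 0.3 kg, open on top: outside 100 (x) x 184 (y) x 48 mm high, inside 92 x 176 mm, floor 4 mm thick. Origin: centre of its underside, z up. A springy bead, 3 mm proud, runs along the middle of each of the four sides just under the rim.
- lid: Loose grey lid, 0.1 to 0.16 kg, 115 (x) x 199 (y) mm, lying skirt down. Origin: centre of the skirt's lower edge. Top face at 14 mm; grip rib in the middle 16 mm (x) x 80 mm (y), 14 to 32 mm up. Goes over the tub's rim, either way round. Laid on, it rests on the bead, origin 46 mm above the tub's underside; it snaps down under 6 to 12 N near each end (16 N in the middle); home at 37 mm.
- mat: Black rubber mat, fixed flat on the bench: 130 (x) x 210 (y) x 3 mm. Origin: centre of its underside.
- tape_gun: Bystander: red tape dispenser with a brown roll, lying, about 110 x 90 x 52 mm high. Origin: centre of the roll on the bench.
Not all that is in view belongs to the job. What is shaped like the panel but purple is not meant.

How it is judged:
On the way, in this order (a step that is already met when the one before it is completed fails the run):
1. both turn buttons are turned clear of the panel ((value of joint button_l above 1 rad or value of joint button_l below -1 rad) and (value of joint button_r above 1 rad or value of joint button_r below -1 rad)), for 0.2 s.
2. the panel lies flat on the mat, handle up (horizontal distance between panel and mat below 0.06 m and height (world z) of panel below 0.012 m and angle between panel's own z axis and vertical below 0.1 rad and linear speed of panel below 0.05 m/s), for 0.2 s.
At the end, for the whole second after the job is handed in: Panel flat on the mat, handle up (centre within 60 mm of the mat's). Every jar of this start upright on the tub's floor. Lid snapped on all round: skirt edge less than 39.5 mm above the tub's underside (37 home, 46 merely laid on), parallel to the tub within 0.025 rad. Tub on the bench, at rest (horizontal distance between panel and mat below 0.06 m and height (world z) of panel below 0.012 m and angle between each of panel, tub's own z axis and vertical below 0.1 rad and x of jar1 in the frame of tub between -0.046 and 0.046 m and y of jar1 in the frame of tub between -0.088 and 0.088 m and z of each of jar1, jar2, jar3, jar4 in the frame of tub below 0.009 m and angle between each of jar1, jar2, jar3, jar4's own z axis and vertical below 0.2 rad and x of jar2 in the frame of tub between -0.046 and 0.046 m and y of jar2 in the frame of tub between -0.088 and 0.088 m and x of jar3 in the frame of tub between -0.046 and 0.046 m and y of jar3 in the frame of tub between -0.088 and 0.088 m and x of jar4 in the frame of tub between -0.046 and 0.046 m and y of jar4 in the frame of tub between -0.088 and 0.088 m and z of lid in the frame of tub between 0.034 and 0.0395 m and angle between the z axis of lid and the z axis of tub, either way round below 0.025 rad and angle between the y axis of lid and the y axis of tub, either way round below 0.08 rad and horizontal distance between lid and tub below 0.008 m and height (world z) of tub below 0.01 m and linear speed of each of tub, lid below 0.03 m/s); the robot touches nothing.
It fails at once if the tape gun is pushed more than 40 mm (distance of tape_gun from where it was at the start of the episode above 0.04 m).
Of jar1, jar2, jar3, jar4 only 2 to 4 are there at a start; the rules pass over those that are not, and their reading is None.
At some moment in a run one of lid, tub may be knocked a few centimetres aside while the robot is not near it.
It also fails if it takes over 210 s, if anything falls off the work surface, if the arm or the gripper's body presses on something with over 40 N, if the wrist force passes 120 N, or if a joint passes its speed limit or range.

## Working session

There is one attempt and no reset: what is moved stays moved. The work goes in short steps, Python scripts to look and compute and a tool call to move; the robot and the scene stay as the last step left them, time stands still between calls to the robot, and variables do not carry over. Pictures are saved under pics/ and viewed, and the job is handed in when it is done.

Besides the shell and the picture viewer there is one more tool, called in YAML: its name, and indented under it one key for each argument. send_rows: Moves the arm, as the interface text tells. Its arguments: {"type":"object","properties":{"motion":{"type":"array"},"gripper":{"type":"number"},"grip_force":{"type":"number"}},"required":["motion"]}

```bash
mkdir -p pics; ls
cat > h.py <<'E'
import numpy as np, cv2
from cell import sensors, read_camera, hand_in
def snap(name,fn):
    c=read_camera(name); cv2.imwrite('pics/'+fn+'.png',c['frame'][:,:,::-1])
    np.savez('pics/'+fn+'.npz',**{k:np.array(v) for k,v in c.items()}); return c
def load(fn): 
    d=np.load('pics/'+fn+'.npz'); return {k:d[k] for k in d.files}
def K(c): return np.array([[c['fx'],0,c['cx']],[0,c['fy'],c['cy']],[0,0,1]],float)
def px2w(c,uv,z):
    uv=np.array(uv,float).reshape(-1,1,2)
    n=cv2.undistortPoints(uv,K(c),np.array(c['distortion'],float)).reshape(-1,2)
    E=np.array(c['extrinsics']);R=E[:3,:3];t=E[:3,3];o=-R.T@t
    d=np.c_[n[:,0],-n[:,1],-np.ones(len(n))]@R
    z=np.broadcast_to(z,len(n))
    return o+d*((z-o[2])/d[:,2])[:,None]
def w2px(c,P):
    P=np.atleast_2d(np.array(P,float));E=np.array(c['extrinsics']);q=P@E[:3,:3].T+E[:3,3]
    q=q*[1,-1,-1]
    return cv2.projectPoints(q,np.zeros(3),np.zeros(3),K(c),np.array(c['distortion'],float))[0].reshape(-1,2)
def st():
    s=sensors.observe(); print({k:np.round(s[k],4).tolist() for k in ('time','tool_pos','tool_rot','contact_force','torque','opening','qpos')}); return s
def Rm(s):
    from scipy.spatial.transform import Rotation as R
    return R.from_euler('xyz',s['tool_rot']).as_matrix()
def go(x=None,y=None,z=None,yaw=None):
    """print rows shift in tool axes to world tcp target; yaw= desired world direction of tool z (deg)"""
    s=sensors.observe();R=Rm(s);p=np.array(s['tool_pos'])
    t=np.array([p[0] if x is None else x,p[1] if y is None else y,p[2] if z is None else z])
    d=R.T@(t-p)
    out=[round(v,4) for v in d]
    if yaw is not None:
        cur=np.degrees(np.arctan2(R[1,2],R[0,2]))
        dy=(yaw-cur+90)%180-90
        # twist about tool y ; tool y is down => world ccw = -twist
        out.append(round(dy*np.sign(R[2,1]),2))
    print('shift',out,'pos',np.round(p,4),'jawdir',np.round(np.degrees(np.arctan2(R[1,2],R[0,2])),2),'y',np.round(R[:,1],3))
E
python3 - <<'E'
from h import *
st()
for n in('scene','top','wrist'):
    c=snap(n,n+'0');print(n,c['fx'],c['cx'],c['cy'],c['distortion'],np.round(c['extrinsics'],3).tolist())
go()
E
```

```text
pics
{'time': 0.0, 'tool_pos': [0.1614, 0.4991, 0.2219], 'tool_rot': [-1.5723, 0.0002, -0.3128], 'contact_force': [0.2222, 0.4017, 0.201], 'torque': [0.0063, -0.0148, -0.0239], 'opening': 0.0916, 'qpos': [1.112, 0.3427, 1.525, -0.0001, 1.2754, -0.146]}
scene 433.1610925804376 284.3705427647436 207.09200539390977 [0.04174782 0.         0.         0.         0.        ] [[-0.499, 0.866, 0.008, 0.156], [-0.7, -0.409, 0.586, 0.297], [0.511, 0.287, 0.81, -1.22], [0.0, 0.0, 0.0, 1.0]]
top 441.091945897884 278.2566444633955 213.2719493740852 [-0.13805982  0.          0.          0.          0.        ] [[-0.025, -1.0, 0.012, 0.066], [0.991, -0.023, 0.133, -0.471], [-0.133, 0.015, 0.991, -1.28], [0.0, 0.0, 0.0, 1.0]]
wrist 346.30128110531945 277.2829679394846 207.45258532999475 [-0.06127279  0.          0.          0.          0.        ] [[0.308, 0.951, -0.003, -0.524], [-0.913, 0.294, -0.283, 0.036], [-0.269, 0.09, 0.959, -0.392], [0.0, 0.0, 0.0, 1.0]]
shift [np.float64(0.0), np.float64(0.0), np.float64(0.0)] pos [0.1614 0.4993 0.2221] jawdir 72.08 y [-0.001 -0.001 -1.   ]
```

View pics/scene0.png

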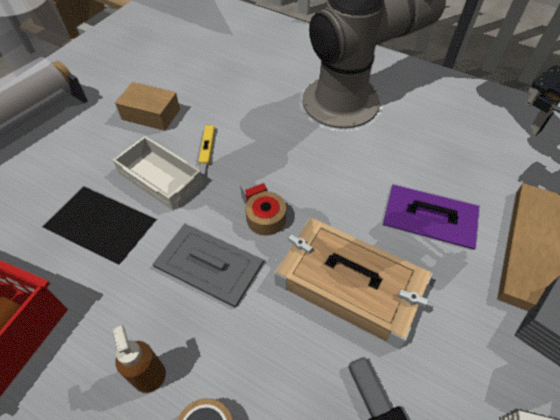

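View pics/top0.png

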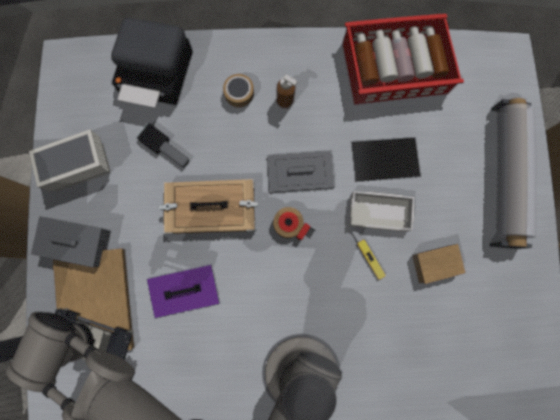

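View pics/wrist0.png

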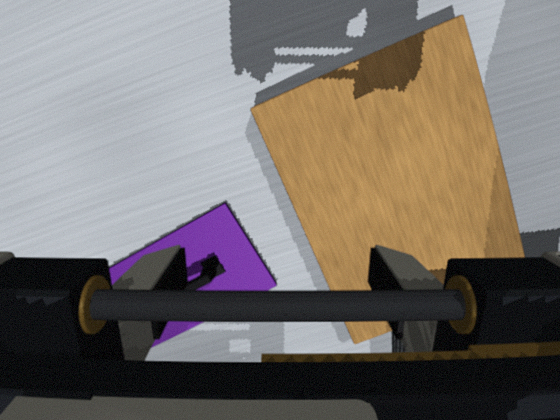

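Run:
```python
from h import *
a=cv2.imread('pics/top0.png')
cv2.imwrite('pics/t0a.png',cv2.resize(a[165:245,145:275],None,fx=6,fy=6,interpolation=cv2.INTER_CUBIC))
cv2.imwrite('pics/t0b.png',cv2.resize(a[130:245,260:430],None,fx=4.6,fy=4.6,interpolation=cv2.INTER_CUBIC))
```

```text
(no output)
```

View pics/t0a.png

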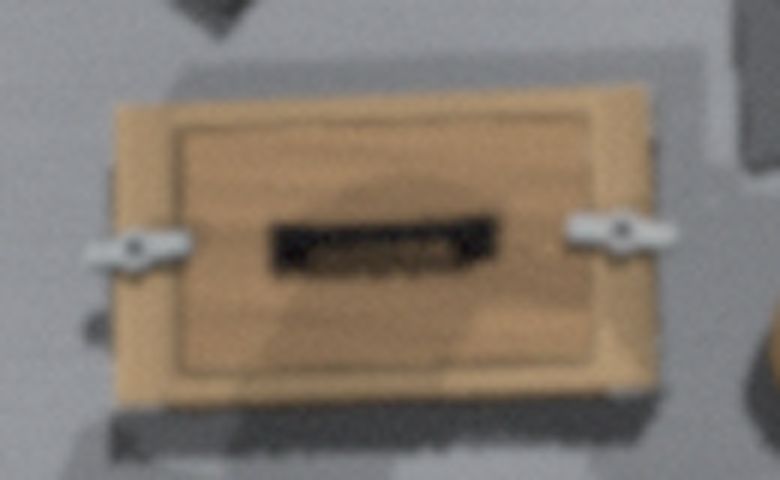

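View pics/t0b.png

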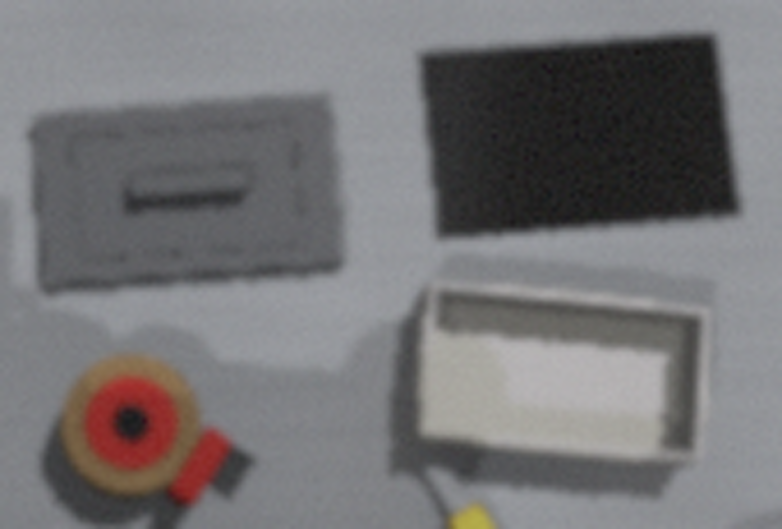

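Run:
```python
from h import *
c=load('top0')
def m(pts,f,off,z):
    p=(np.array(pts,float)+.5)/f-.5+off
    return px2w(c,p,z)
def rect(n,w):
    ce=w.mean(0); L=[np.linalg.norm(w[(i+1)%4]-w[i]) for i in range(4)]
    v=(w[0]+w[3]-w[1]-w[2])[:2]; print(n,np.round(ce,4),'sides',np.round(L,3),'yaw of y axis dir',np.round(np.degrees(np.arctan2(v[1],v[0])),1), 'short', np.round(np.degrees(np.arctan2(*((w[0]+w[1]-w[2]-w[3])[:2][::-1]))),1))
a=(6,[145,165]);b=(4.6,[260,130])
rect('case',m([(118,108),(648,90),(657,388),(120,405)],*a,.056))
print('buttons',m([(134,247),(622,230)],*a,.072).round(4).tolist())
print('btn ends',m([(85,252),(190,243),(568,227),(676,234)],*a,.072).round(4).tolist())
rect('panel',m([(178,128),(590,110),(598,362),(186,377)],*a,.056))
print('handle',m([(275,243),(495,236)],*a,.086).round(4).tolist())
rect('mat',m([(420,55),(712,37),(738,213),(440,236)],*b,.003))
rect('lid',m([(35,118),(328,95),(343,268),(45,292)],*b,.014))
rect('tub',m([(432,283),(710,305),(692,462),(417,440)],*b,.048))
print('tape',m([(130,425)],*b,.05).round(3))
```

```text
case [0.4964 0.2587 0.056 ] sides [0.262 0.147 0.262 0.147] yaw of y axis dir 90.5 short 0.9
buttons [[0.4966, 0.3783, 0.072], [0.4993, 0.1416, 0.072]]
btn ends [[0.4947, 0.4023, 0.072], [0.4979, 0.3508, 0.072], [0.5013, 0.1676, 0.072], [0.4967, 0.1156, 0.072]]
panel [0.4979 0.2573 0.056 ] sides [0.204 0.124 0.201 0.123] yaw of y axis dir 91.0 short 1.6
handle [[0.4947, 0.3067, 0.086], [0.4956, 0.2014, 0.086]]
mat [ 0.6407 -0.2852  0.003 ] sides [0.206 0.125 0.207 0.126] yaw of y axis dir 93.3 short 3.6
lid [ 0.6023 -0.0164  0.014 ] sides [0.197 0.119 0.198 0.118] yaw of y axis dir 93.5 short 2.2
tub [ 0.4716 -0.2533  0.048 ] sides [0.184 0.104 0.18  0.103] yaw of y axis dir 84.2 short -9.3
tape [[0.444 0.028 0.05 ]]
```

Run:
```python
from h import *
go(.497,.378,.17,3.6)
```

```text
shift [np.float64(0.3566), np.float64(0.0521), np.float64(-0.0121), np.float64(68.48)] pos [0.1614 0.4993 0.2221] jawdir 72.08 y [-0.001 -0.001 -1.   ]
```

send_rows:
  motion:
    - [[0.09,0.01,-0.003,17],[0.18,0.02,-0.006,34],[0.27,0.04,-0.009,51],[0.3566,0.0521,-0.0121,68.5],[0.3566,0.0521,-0.0121,68.5],[0.3566,0.0521,-0.0121,68.5],[0.3566,0.0521,-0.0121,68.5],[0.3566,0.0521,-0.0121,68.5]]
  gripper: 0.45
  grip_force: 15

```text
time: 0.95
tool_pos: [0.5011, 0.3749, 0.168]
tool_rot: [-1.572, -0.003, -1.519]
contact_force: [-0.1, 0.2, 0.9]
opening: 0.0416
```

Run:
```python
from h import *
s=st();go(.497,.378,.17,3.6)
snap('wrist','w1')
```

```text
{'time': 0.95, 'tool_pos': [0.5011, 0.3749, 0.168], 'tool_rot': [-1.5718, -0.0027, -1.519], 'contact_force': [-0.1461, 0.2218, 0.9456], 'torque': [-0.0715, 0.0411, -0.0604], 'opening': 0.0416, 'qpos': [0.5209, 0.5715, 1.3046, -0.002, 1.2675, 0.4698]}
shift [np.float64(-0.0033), np.float64(-0.002), np.float64(-0.0039), np.float64(-0.63)] pos [0.5011 0.3749 0.168 ] jawdir 2.97 y [-0.001 -0.003 -1.   ]
```

View pics/w1.png

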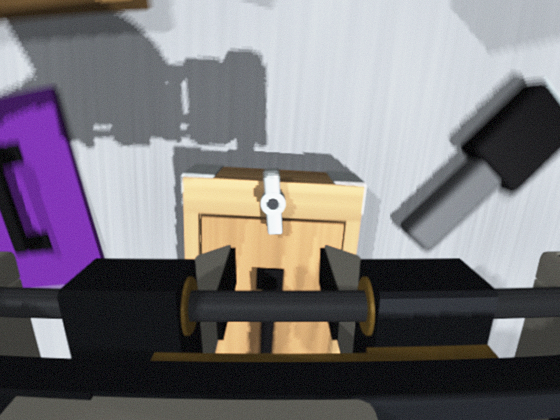

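Run:
```python
from h import *
c=load('w1')
print(px2w(c,[(273,203),(270,172),(276,233)],.072).round(4), px2w(c,[(184,178),(363,184)],.056).round(4))
```

```text
[[0.4974 0.3784 0.072 ]
 [0.4939 0.4026 0.072 ]
 [0.5009 0.3537 0.072 ]] [[0.4242 0.3911 0.056 ]
 [0.5697 0.3937 0.056 ]]
```

Run:
```python
from h import *
go(.4974,.3784,.086,8)
```

```text
shift [np.float64(-0.0035), np.float64(0.082), np.float64(-0.0029), np.float64(-5.43)] pos [0.5006 0.3752 0.168 ] jawdir 2.57 y [-0.001 -0.003 -1.   ]
```

send_rows:
  motion:
    - [[-0.0035,0.03,-0.003,-5.4],[-0.0035,0.06,-0.003,-5.4],[-0.0035,0.082,-0.003,-5.4],[-0.0035,0.082,-0.003,-5.4],[-0.0035,0.082,-0.003,-5.4]]

```text
time: 1.5
tool_pos: [0.4969, 0.3788, 0.0865]
tool_rot: [-1.573, -0.002, -1.43]
contact_force: [0.9, 0.2, 0.2]
opening: 0.0412
```

send_rows:
  motion:
    - [[0,0,0,0],[0,0,0,0],[0,0,0,0],[0,0,0,0]]
  gripper: 0
  grip_force: 12

```text
time: 1.9
tool_pos: [0.4971, 0.379, 0.0872]
tool_rot: [-1.572, -0.002, -1.429]
contact_force: [-0.0, 0.2, -0.4]
opening: 0.0135
```

Run:
```python
from h import *
st();go(.4974,.3784,.086,88)
```

```text
{'time': 1.9, 'tool_pos': [0.4971, 0.379, 0.0872], 'tool_rot': [-1.5717, -0.0019, -1.4294], 'contact_force': [-0.0442, 0.2018, -0.4084], 'torque': [-0.0755, 0.0278, 0.0295], 'opening': 0.0135, 'qpos': [0.5296, 0.649, 1.4028, -0.0017, 1.0914, 0.389]}
shift [np.float64(0.0006), np.float64(0.0012), np.float64(0.0002), np.float64(-79.9)] pos [0.4971 0.379  0.0872] jawdir 8.1 y [-0.001 -0.002 -1.   ]
```

send_rows:
  motion:
    - [[0,0,0,-8],[0,0,0,-16],[0,0,0,-24],[0,0,0,-32],[0,0,0,-40],[0,0,0,-48],[0,0,0,-56],[0,0,0,-64]]

```text
time: 2.7
tool_pos: [0.4972, 0.379, 0.0874]
tool_rot: [-1.573, -0.0, -0.307]
contact_force: [-0.2, 0.1, -0.2]
opening: 0.0005
```

Run:
```python
from h import *
st();go(.4974,.3784,.086,92)
```

```text
{'time': 2.7, 'tool_pos': [0.4972, 0.379, 0.0874], 'tool_rot': [-1.5728, -0.0002, -0.3066], 'contact_force': [-0.1706, 0.0893, -0.1628], 'torque': [0.0289, -0.0055, -0.0647], 'opening': 0.0005, 'qpos': [0.5295, 0.6488, 1.4026, -0.0017, 1.0915, -0.7339]}
shift [np.float64(0.0004), np.float64(0.0014), np.float64(-0.0005), np.float64(-19.57)] pos [0.4972 0.379  0.0874] jawdir 72.43 y [-0.    -0.002 -1.   ]
```

Run:
```python
from h import *
snap('scene','s2');c=snap('wrist','w2')
a=cv2.imread('pics/s2.png')
cv2.imwrite('pics/s2c.png',cv2.resize(a[190:350,260:460],None,fx=3.5,fy=3.5,interpolation=cv2.INTER_CUBIC))
```

```text
(no output)
```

View pics/s2c.png

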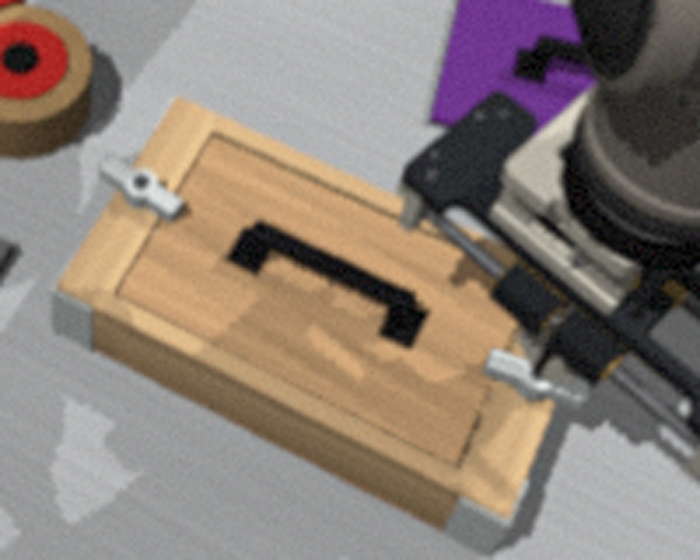

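View pics/w2.png

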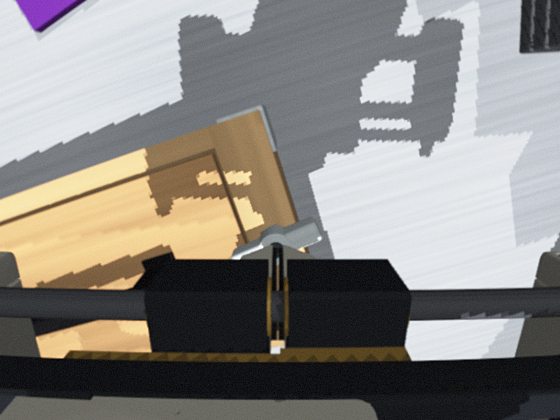

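```bash
python3 - <<'E'
from h import *
c=load('w2');p=np.array([.4972,.379])
for z in(.056,.0624,.072,.0874): print(z,w2px(c,[*p,z]))
print('pivot',w2px(c,[.4974,.3784,.072]))
print(px2w(c,[(275,238),(238,255),(320,232)],.072).round(4))
c=load('s2');print((w2px(c,[[*p,.0624],[*p,.072],[.4974,.3784,.072]])-[260,190])*3.5)
E
python3 -c "
import cv2
a=cv2.imread('pics/w2.png');cv2.imwrite('pics/w2c.png',cv2.resize(a[190:350,180:380],None,fx=4,fy=3.7))
a=cv2.imread('pics/s2.png');cv2.imwrite('pics/s2d.png',cv2.resize(a[270:330,380:460],None,fx=8,fy=8))"
```

```text
0.056 [[277.09480205 238.6544533 ]]
0.0624 [[277.04929235 242.71802354]]
0.072 [[276.97562114 249.29562228]]
0.0874 [[276.8416372  261.25648139]]
pivot [[276.05144213 249.90508396]]
[[0.4904 0.3799 0.072 ]
 [0.4941 0.3571 0.072 ]
 [0.4943 0.4045 0.072 ]]
[[533.5432055  379.53371297]
 [538.05897304 371.90960639]
 [536.82679917 371.67424207]]
```

View pics/w2c.png

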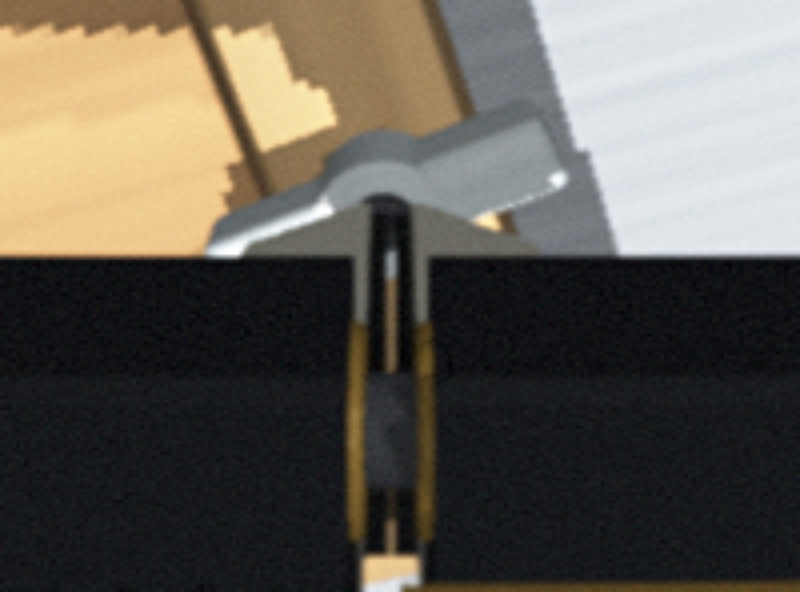

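View pics/s2d.png

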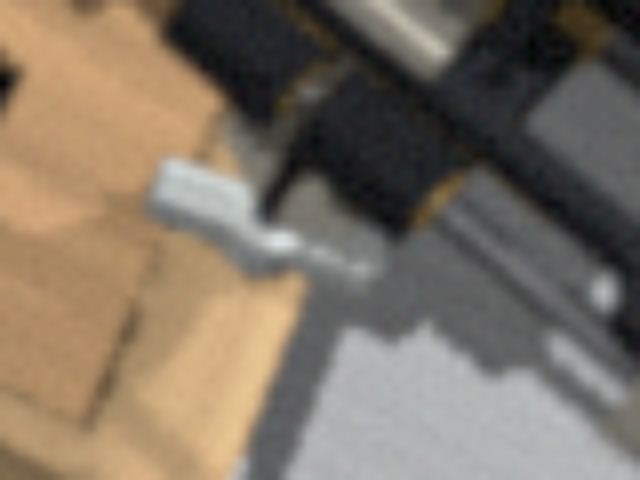

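```bash
cat >> h.py <<'E'
def tri(obs):
    """obs: list of (cam, uv) -> least squares 3D"""
    from scipy.optimize import least_squares
    def f(P): return np.concatenate([w2px(c,P)[0]-uv for c,uv in obs])
    r=least_squares(f,[.5,.1,.05]); return r.x,r.fun
E
python3 - <<'E'
from h import *
t,s,w=load('top0'),load('scene0'),load('w1')
a=cv2.imread('pics/scene0.png');cv2.imwrite('pics/s0c.png',cv2.resize(a[210:345,265:440],None,fx=4.5,fy=4.4,interpolation=cv2.INTER_CUBIC))
P=[[.4974,.3784,z] for z in(.05,.06,.072)]
print(w2px(t,P),w2px(s,P),w2px(w,P))
print(load('w1')['extrinsics'].round(4), load('w2')['extrinsics'].round(4))
E
```

```text
[[168.6298989  206.58882464]
 [167.83743704 206.08304299]
 [166.8706376  205.46587527]] [[410.46720368 301.12460671]
 [411.77466515 298.90956262]
 [413.37908548 296.19264059]] [[273.42519824 195.72892095]
 [273.26688303 198.88687439]
 [273.06205822 202.97391178]]
[[ 0.9987  0.0518 -0.0021 -0.5195]
 [-0.0502  0.9563 -0.288  -0.3127]
 [-0.0129  0.2877  0.9576 -0.4401]
 [ 0.      0.      0.      1.    ]] [[ 0.2952  0.9554 -0.0036 -0.5088]
 [-0.9165  0.2821 -0.2838  0.3459]
 [-0.2701  0.0871  0.9589 -0.1601]
 [ 0.      0.      0.      1.    ]]
```

View pics/s0c.png

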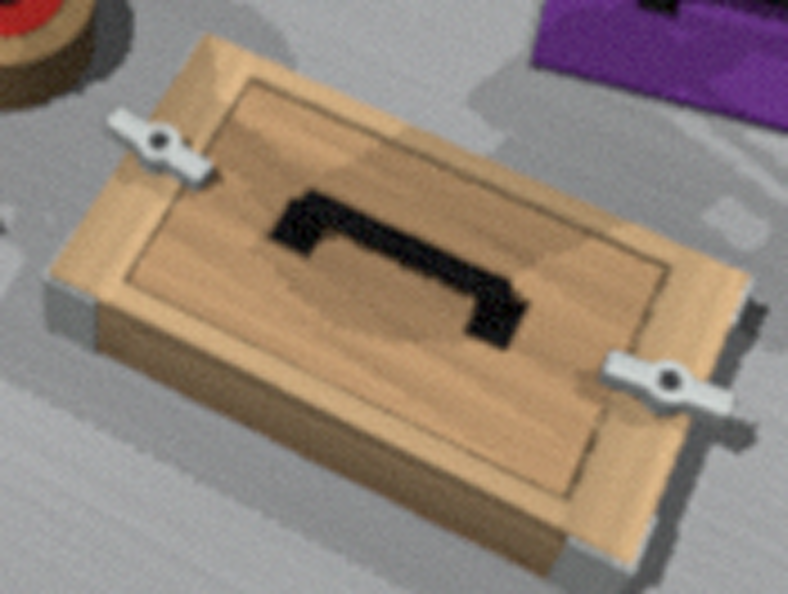

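send_rows:
  motion:
    - [[0,-0.04,0,0],[0,-0.08,0,0],[-0.03,-0.1,0,0],[-0.03,-0.1,0,0]]

```text
time: 3.2
tool_pos: [0.4678, 0.3902, 0.1915]
tool_rot: [-1.567, -0.003, -0.313]
contact_force: [-0.1, -0.2, -0.3]
opening: 0.0
```

Run:
```python
from h import *
st();snap('wrist','w3')
```

```text
{'time': 3.2, 'tool_pos': [0.4678, 0.3902, 0.1915], 'tool_rot': [-1.5674, -0.0033, -0.3134], 'contact_force': [-0.0525, -0.2481, -0.3012], 'torque': [-0.0105, -0.0158, -0.047], 'opening': 0.0, 'qpos': [0.5697, 0.5181, 1.3312, -0.0004, 1.2877, -0.6876]}
```

View pics/w3.png

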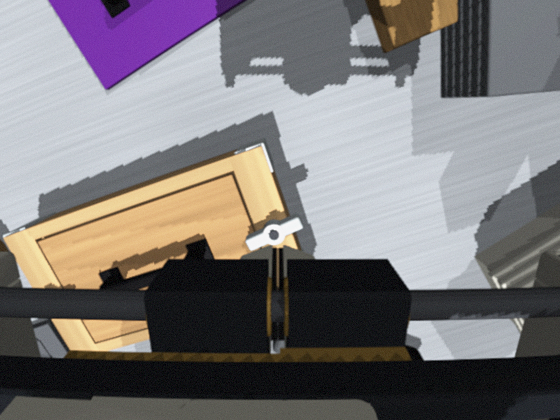

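Run:
```python
from h import *
c=load('w3')
p=px2w(c,[(274,235),(248,243),(301,225)],.072).round(4);print(p);d=p[2]-p[1];print(np.degrees(np.arctan2(d[1],d[0])))
go(.4974,.3784,.092,4)
```

```text
[[0.4974 0.3781 0.072 ]
 [0.4975 0.3541 0.072 ]
 [0.4958 0.4031 0.072 ]]
91.9870157804744
shift [np.float64(0.0308), np.float64(0.0974), np.float64(-0.0015), np.float64(68.08)] pos [0.4683 0.3893 0.1893] jawdir 72.08 y [ 0.003  0.    -1.   ]
```

send_rows:
  motion:
    - [[0.015,0,0,8.5],[0.0308,0,-0.0015,17],[0.0308,0,-0.0015,25.5],[0.0308,0,-0.0015,34],[0.0308,0,-0.0015,42.5],[0.0308,0,-0.0015,51],[0.0308,0,-0.0015,59.5],[0.0308,0.02,-0.0015,68]]
  gripper: 0.45

```text
time: 4.05
tool_pos: [0.4988, 0.3785, 0.1702]
tool_rot: [-1.565, 0.001, -1.509]
contact_force: [0.7, 0.3, 0.4]
opening: 0.041
```

Run:
```python
from h import *
st();go(.4974,.3783,.090,2)
```

```text
{'time': 4.05, 'tool_pos': [0.4988, 0.3785, 0.1702], 'tool_rot': [-1.5651, 0.0012, -1.5088], 'contact_force': [0.7003, 0.3001, 0.3528], 'torque': [-0.1071, 0.0059, -0.0011], 'opening': 0.041, 'qpos': [0.5276, 0.5657, 1.3086, -0.0016, 1.2616, 0.4661]}
shift [np.float64(0.0002), np.float64(0.0802), np.float64(-0.0018), np.float64(1.55)] pos [0.4988 0.3785 0.1702] jawdir 3.55 y [ 0.006  0.002 -1.   ]
```

send_rows:
  motion:
    - [[0,0.04,-0.0018,1.5],[0,0.08,-0.0018,1.5],[0,0.08,-0.0018,1.5],[0,0.083,-0.0018,1.5],[0,0.086,-0.0018,1.5],[0,0.086,-0.0018,1.5]]

```text
time: 4.65
tool_pos: [0.4984, 0.3789, 0.0857]
tool_rot: [-1.563, 0.003, -1.535]
contact_force: [0.4, -1.3, 0.6]
opening: 0.0412
```

send_rows:
  motion:
    - [[0,0.002,0,0],[0,0.002,0,0],[0,0.002,0,0]]

```text
time: 4.95
tool_pos: [0.4986, 0.3791, 0.0843]
tool_rot: [-1.562, 0.003, -1.535]
contact_force: [0.2, -0.1, 0.4]
opening: 0.0415
```

send_rows:
  motion:
    - [[0,0.002,0,0],[0,0.002,0,0]]

```text
time: 5.15
tool_pos: [0.4985, 0.379, 0.0822]
tool_rot: [-1.562, 0.003, -1.535]
contact_force: [0.5, -0.5, -0.1]
opening: 0.0415
```

send_rows:
  motion:
    - [[0,0,0,0],[0,0,0,0],[0,0,0,0],[0,0,0,0],[0,0,0,0],[0,0,0,0]]
  gripper: 0
  grip_force: 15

```text
time: 5.75
tool_pos: [0.4985, 0.379, 0.0822]
tool_rot: [-1.562, 0.003, -1.535]
contact_force: [0.0, 0.0, -0.6]
opening: 0.0013
```

send_rows:
  motion:
    - [[0,0,0,0],[0,0,0,0]]

```text
time: 5.95
tool_pos: [0.4985, 0.3791, 0.0822]
tool_rot: [-1.562, 0.003, -1.535]
contact_force: [1.4, -0.6, -0.4]
opening: 0.0006
```

send_rows:
  motion:
    - [[0,0.002,0,0],[0,0.002,0,0]]

```text
time: 6.15
tool_pos: [0.4984, 0.3789, 0.0799]
tool_rot: [-1.562, 0.003, -1.535]
contact_force: [0.0, -0.0, -0.3]
opening: 0.0006
```

Run:
```python
from h import *
st();snap('wrist','w4');snap('scene','s4')
a=cv2.imread('pics/w4.png');cv2.imwrite('pics/w4c.png',cv2.resize(a[190:350,180:380],None,fx=4,fy=3.7))
a=cv2.imread('pics/s4.png');cv2.imwrite('pics/s4d.png',cv2.resize(a[260:330,360:460],None,fx=7,fy=7))
```

```text
{'time': 6.15, 'tool_pos': [0.4984, 0.3789, 0.0799], 'tool_rot': [-1.5624, 0.0027, -1.5354], 'contact_force': [0.0259, -0.0387, -0.2806], 'torque': [-0.0534, 0.0318, -0.0056], 'opening': 0.0006, 'qpos': [0.5286, 0.6536, 1.4169, -0.0018, 1.0624, 0.4941]}
```

View pics/w4c.png

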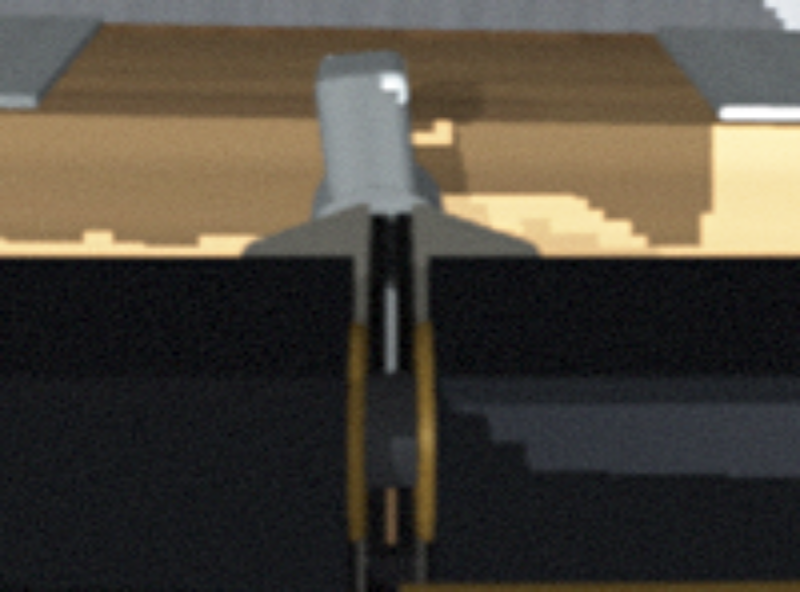

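View pics/s4d.png

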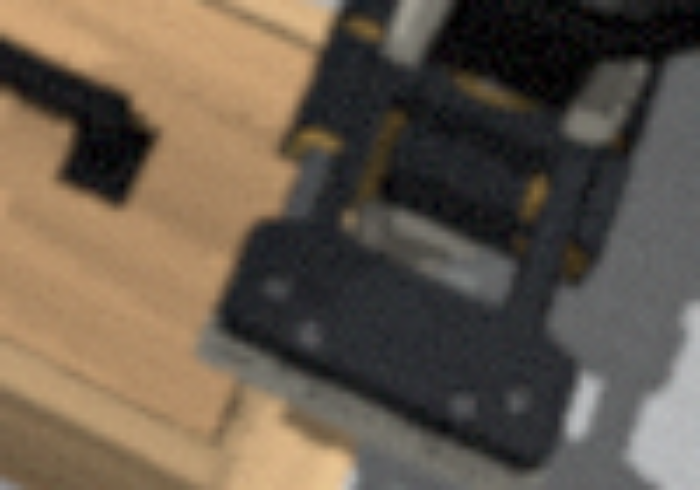

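send_rows:
  motion:
    - [[0,0.002,0,0],[0,0.003,0,0]]

```text
time: 6.45
tool_pos: [0.4984, 0.379, 0.0768]
tool_rot: [-1.562, 0.003, -1.535]
contact_force: [0.0, 0.9, 1.1]
opening: 0.0001
```

send_rows:
  motion:
    - [[0,0.002,0,0],[0,0.003,0,0]]

```text
time: 6.65
tool_pos: [0.4983, 0.3789, 0.0735]
tool_rot: [-1.563, 0.003, -1.535]
contact_force: [0.1, -0.3, 0.2]
opening: 0.0004
```

Run:
```python
from h import *
snap('scene','s5');snap('wrist','w5')
a=cv2.imread('pics/w3.png');cv2.imwrite('pics/w3c.png',cv2.resize(a[120:270,0:320],None,fx=2.5,fy=2.5,interpolation=cv2.INTER_CUBIC))
a=cv2.imread('pics/w5.png');cv2.imwrite('pics/w5c.png',cv2.resize(a[150:300,150:410],None,fx=3,fy=3,interpolation=cv2.INTER_CUBIC))
```

```text
(no output)
```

View pics/w3c.png

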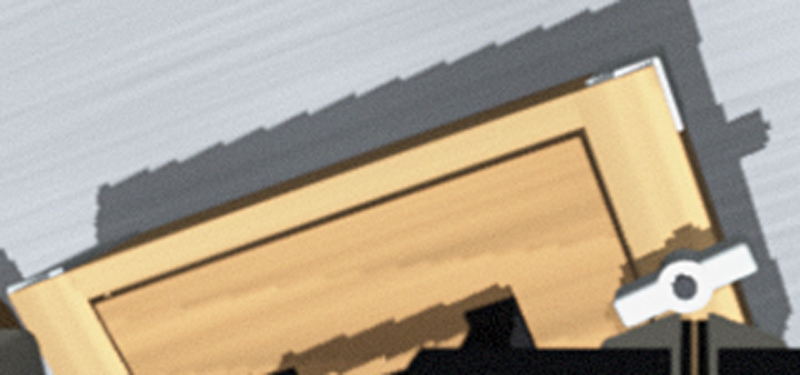

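View pics/w5c.png

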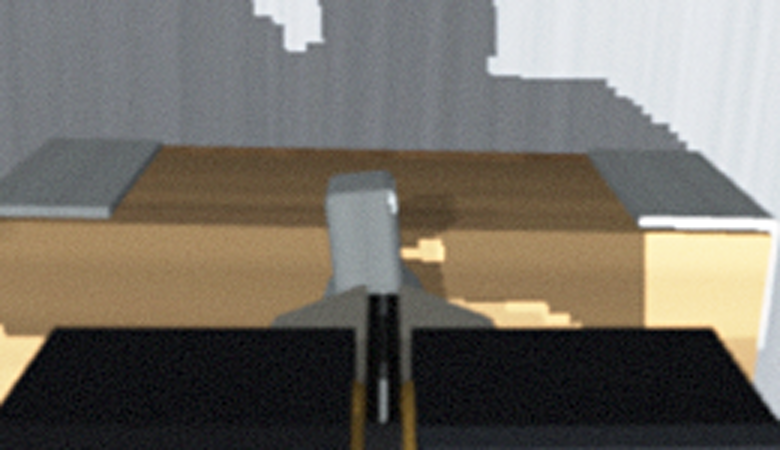

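View pics/s5.png

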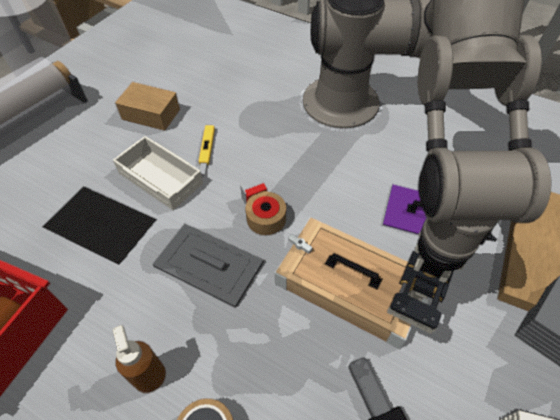

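Run:
```python
from h import *
c=load('w3')
for z in (.056,.046,.036,.026):
    p=px2w(c,[(262,144.6),(4,236),(233,172.5),(37,240),(248,243),(302,222)],[z]*4+[z+.016]*2)
    L=lambda i,j:np.linalg.norm(p[i]-p[j]).round(4)
    print(z,p.round(3)[:2].tolist(),L(0,1),L(2,3),L(4,5))
```

```text
0.056 [[0.422, 0.392, 0.056], [0.425, 0.129, 0.056]] 0.2632 0.201 0.0508
0.046 [[0.423, 0.391, 0.046], [0.426, 0.119, 0.046]] 0.2721 0.2077 0.0526
0.036 [[0.424, 0.39, 0.036], [0.427, 0.11, 0.036]] 0.2809 0.2145 0.0544
0.026 [[0.425, 0.39, 0.026], [0.428, 0.1, 0.026]] 0.2897 0.2212 0.0562
```

Run:
```python
from h import *
from scipy.spatial.transform import Rotation as R
s=st();Rt=Rm(s);p=np.array(s['tool_pos']);c=load('w5');E=c['extrinsics']
o=-E[:3,:3].T@E[:3,3];print('cam in tool',(Rt.T@(o-p)).round(4))
for uv in((277,247),(242,257),(312,257)):
    n=cv2.undistortPoints(np.array([[uv]],float),K(c),c['distortion']).ravel()
    d=Rt.T@(E[:3,:3].T@[n[0],-n[1],-1]);oo=Rt.T@(o-p)
    for x in(-.0095,0,.0095):
        k=(x-oo[0])/d[0];print(uv,(oo+k*d).round(4))
# bounding: button top in w5
print(w2px(c,[[.4984,.3789,.0485],[.4974,.3782,.072],[.4974,.3782+.026,.072]]))
```

```text
{'time': 6.75, 'tool_pos': [0.4983, 0.3789, 0.0736], 'tool_rot': [-1.5628, 0.0025, -1.5354], 'contact_force': [0.1804, 0.4944, -0.0526], 'torque': [-0.1164, 0.0617, 0.0156], 'opening': 0.0008, 'qpos': [0.5286, 0.661, 1.4224, -0.0018, 1.0499, 0.4941]}
cam in tool [-7.730e-02 -1.623e-01  1.000e-04]
(277, 247) [-0.0095 -0.0034 -0.0002]
(277, 247) [ 0.      0.0188 -0.0003]
(277, 247) [ 0.0095  0.0411 -0.0003]
(242, 257) [-0.0095 -0.0153 -0.0164]
(242, 257) [ 0.      0.0054 -0.0188]
(242, 257) [ 0.0095  0.026  -0.0211]
(312, 257) [-0.0095 -0.0152  0.016 ]
(312, 257) [0.     0.0054 0.0183]
(312, 257) [0.0095 0.026  0.0205]
[[277.2640555  242.90647904]
 [275.59069038 261.34936944]
 [277.37297958 213.55804992]]
```

Run:
```python
from h import *
c=load('w5')
print(w2px(c,[[.4225,.392,.056],[.570,.3937,.056]]), 'obs (166?,220),(407,224)')
for dz in(0,.01,.02,.03):
    p=px2w(c,[(407,224),(150,221)],.056-dz);print(dz,p.round(4).tolist())
```

```text
[[140.98296698 221.54624213]
 [406.53178657 226.98933161]] obs (166?,220),(407,224)
0 [[0.57, 0.3955, 0.056], [0.4276, 0.3925, 0.056]]
0.01 [[0.5742, 0.3921, 0.046], [0.4239, 0.389, 0.046]]
0.02 [[0.5784, 0.3888, 0.036], [0.4202, 0.3855, 0.036]]
0.03 [[0.5826, 0.3854, 0.026], [0.4164, 0.382, 0.026]]
```

View pics/w5.png

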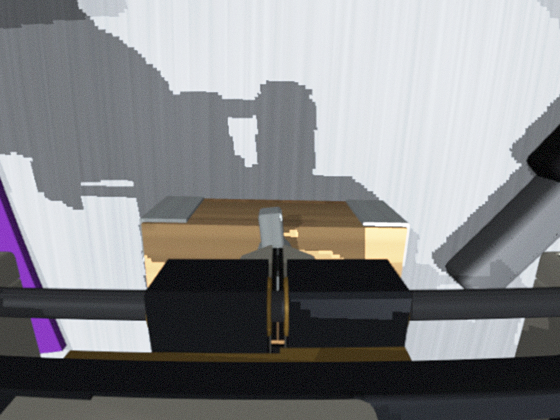

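send_rows:
  motion:
    - [[0,0.002,0,0],[0,0.003,0,0],[0,0.003,0,0]]

```text
time: 7.05
tool_pos: [0.4982, 0.3789, 0.0703]
tool_rot: [-1.563, 0.002, -1.535]
contact_force: [-0.2, 0.3, 0.4]
opening: 0.0006
```

send_rows:
  motion:
    - [[0,0.002,0,0],[0,0.003,0,0],[0,0.003,0,0]]

```text
time: 7.35
tool_pos: [0.4984, 0.379, 0.0682]
tool_rot: [-1.562, 0.003, -1.535]
contact_force: [-0.2, -1.3, 6.3]
opening: 0.0005
```

send_rows:
  motion:
    - [[0,-0.012,0,0],[0,-0.012,0,0],[0,-0.012,0,0]]
  gripper: 0.45

```text
time: 7.65
tool_pos: [0.4986, 0.3791, 0.0808]
tool_rot: [-1.561, 0.003, -1.535]
contact_force: [-0.5, -0.8, 0.3]
opening: 0.0201
```

send_rows:
  motion:
    - [[0,0,0,0],[0,0,0,0],[0,0.01,0.001,0],[0,0.02,0.001,0],[0,0.022,0.001,0],[0,0.022,0.001,0]]

```text
time: 8.25
tool_pos: [0.4993, 0.3789, 0.0576]
tool_rot: [-1.563, 0.002, -1.535]
contact_force: [0.1, 0.3, 0.5]
opening: 0.0413
```

send_rows:
  motion:
    - [[0,0,0,0],[0,0,0,0],[0,0,0,0],[0,0,0,0],[0,0,0,0],[0,0,0,0]]
  gripper: 0

```text
time: 8.85
tool_pos: [0.4968, 0.3794, 0.0577]
tool_rot: [-1.568, 0.002, -1.535]
contact_force: [-8.3, 2.3, 5.6]
opening: 0.0118
```

send_rows:
  motion:
    - [[0,0,0,-8],[0,0,0,-16],[0,0,0,-24],[0,0,0,-32],[0,0,0,-40],[0,0,0,-48],[0,0,0,-56],[0,0,0,-64]]

```text
time: 9.65
tool_pos: [0.4955, 0.3787, 0.0577]
tool_rot: [-1.57, -0.0, -0.412]
contact_force: [-3.5, -3.4, 2.7]
opening: 0.0116
```

send_rows:
  motion:
    - [[0,0,0,-8],[0,0,0,-16],[0,0,0,-23],[0,0,0,-23]]

```text
time: 10.05
tool_pos: [0.4953, 0.3781, 0.0578]
tool_rot: [-1.571, 0.0, -0.01]
contact_force: [0.0, -2.7, 0.9]
opening: 0.0118
```

send_rows:
  motion:
    - [[0,0,0,0],[0,0,0,0],[0,0,0,0],[0,-0.02,0,0],[0,-0.06,0,0],[0,-0.1,0,0],[0,-0.1,0,0]]
  gripper: 0.45

```text
time: 10.75
tool_pos: [0.4981, 0.38, 0.1642]
tool_rot: [-1.565, -0.01, -0.011]
contact_force: [0.1, 0.1, 0.7]
opening: 0.0416
```

Run:
```python
from h import *
st();go(.499,.1415,.16,-5);c=snap('scene','s6')
a=cv2.imread('pics/s6.png')
cv2.imwrite('pics/s6c.png',cv2.resize(a[190:350,260:460],None,fx=3.5,fy=3.5,interpolation=cv2.INTER_CUBIC))
```

```text
{'time': 10.75, 'tool_pos': [0.4981, 0.38, 0.1642], 'tool_rot': [-1.5649, -0.0098, -0.0105], 'contact_force': [0.1424, 0.0641, 0.7345], 'torque': [0.1009, -0.0114, 0.0516], 'opening': 0.0416, 'qpos': [0.5295, 0.568, 1.3218, 0.0, 1.2403, -1.0309]}
shift [np.float64(0.0033), np.float64(0.0029), np.float64(-0.2385), np.float64(-85.6)] pos [0.4981 0.38   0.1642] jawdir 89.4 y [ 0.01   0.006 -1.   ]
```

View pics/s6c.png

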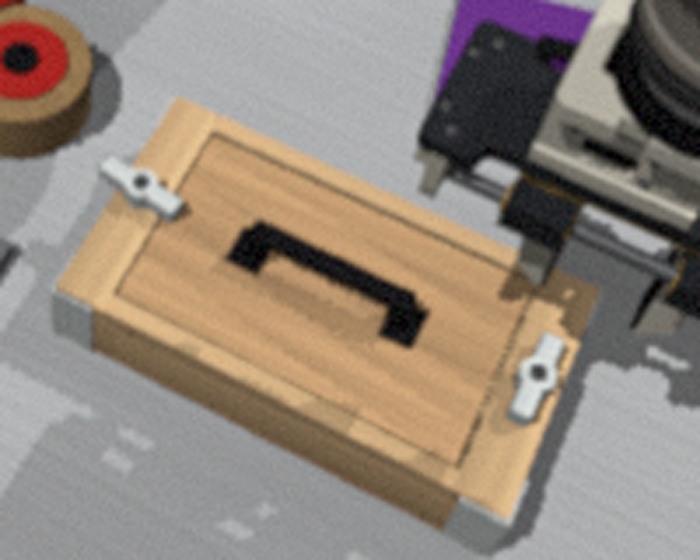

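send_rows:
  motion:
    - [[0,0,-0.03,8],[0.001,0,-0.06,16],[0.001,0,-0.09,24],[0.002,0,-0.12,32],[0.003,0,-0.15,40],[0.003,0,-0.18,48],[0.003,0,-0.21,56],[0.003,0,-0.2385,64]]

```text
time: 11.6
tool_pos: [0.4965, 0.1394, 0.1591]
tool_rot: [-1.566, 0.001, -1.134]
contact_force: [0.6, -0.7, -0.5]
opening: 0.0416
```

send_rows:
  motion:
    - [[0,0,0,8],[0,0,0,16],[0,0,0,24],[0,0,0,29],[0,0,0,29]]

```text
time: 12.1
tool_pos: [0.4959, 0.1394, 0.158]
tool_rot: [-1.569, 0.003, -1.642]
contact_force: [1.2, -0.0, 0.1]
opening: 0.0413
```

Run:
```python
from h import *
st();go(.499,.1415,.16,-5);c=snap('wrist','w6')
print(w2px(c,[.499,.1415,.072]))
```

```text
{'time': 12.1, 'tool_pos': [0.4959, 0.1394, 0.158], 'tool_rot': [-1.5692, 0.0031, -1.6415], 'contact_force': [1.195, -0.002, 0.072], 'torque': [-0.0673, 0.105, -0.0304], 'opening': 0.0413, 'qpos': [0.1234, 0.3852, 1.6507, 0.0031, 1.1036, 0.1927]}
shift [np.float64(-0.0024), np.float64(-0.002), np.float64(0.0029), np.float64(0.95)] pos [0.4959 0.1394 0.158 ] jawdir -4.05 y [ 0.002  0.003 -1.   ]
[[281.19531283 208.99698733]]
```

View pics/w6.png

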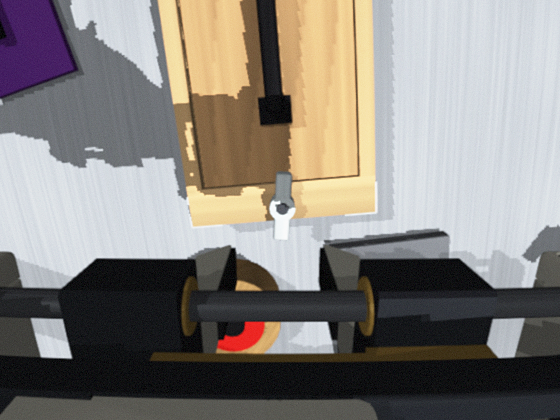

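send_rows:
  motion:
    - [[-0.0024,0.04,0.003,0],[-0.0024,0.08,0.003,0],[-0.0024,0.1,0.003,0],[-0.0024,0.1,0.003,0],[-0.0024,0.1,0.003,0]]

```text
time: 12.65
tool_pos: [0.4995, 0.142, 0.0583]
tool_rot: [-1.569, 0.003, -1.637]
contact_force: [-0.8, 1.0, 0.3]
opening: 0.0413
```

send_rows:
  motion:
    - [[0,0,0,0],[0,0,0,0],[0,0,0,0],[0,0,0,0],[0,0,0,0],[0,0,0,0]]
  gripper: 0

```text
time: 13.25
tool_pos: [0.4998, 0.142, 0.0588]
tool_rot: [-1.568, 0.003, -1.637]
contact_force: [-0.2, 0.0, 5.1]
opening: 0.012
```

send_rows:
  motion:
    - [[0,0,0,-8],[0,0,0,-16],[0,0,0,-24],[0,0,0,-32],[0,0,0,-40],[0,0,0,-48],[0,0,0,-56],[0,0,0,-64]]

```text
time: 14.05
tool_pos: [0.5, 0.1421, 0.0589]
tool_rot: [-1.567, -0.001, -0.515]
contact_force: [-0.0, 0.5, 0.7]
opening: 0.0122
```

send_rows:
  motion:
    - [[0,0,0,-8],[0,0,0,-16],[0,0,0,-24],[0,0,0,-27],[0,0,0,-27]]

```text
time: 14.55
tool_pos: [0.4999, 0.1421, 0.0589]
tool_rot: [-1.567, -0.003, -0.043]
contact_force: [-0.5, 0.8, 2.1]
opening: 0.0118
```

send_rows:
  motion:
    - [[0,0,0,0],[0,0,0,0],[0,0,0,0],[0,-0.02,0,0],[0,-0.06,0,0],[0,-0.1,0,0],[0,-0.1,0,0]]
  gripper: 0.45

```text
time: 15.25
tool_pos: [0.5026, 0.1422, 0.1641]
tool_rot: [-1.566, -0.013, -0.044]
contact_force: [0.4, 1.0, 0.6]
opening: 0.0414
```

Run:
```python
from h import *
st();go(.497,.2575,.16,1);c=snap('scene','s7')
a=cv2.imread('pics/s7.png')
cv2.imwrite('pics/s7c.png',cv2.resize(a[190:350,260:460],None,fx=3.5,fy=3.5,interpolation=cv2.INTER_CUBIC))
```

```text
{'time': 15.25, 'tool_pos': [0.5026, 0.1422, 0.1641], 'tool_rot': [-1.5657, -0.0126, -0.0435], 'contact_force': [0.3591, 0.9574, 0.5927], 'torque': [0.0057, 0.01, 0.0412], 'opening': 0.0414, 'qpos': [0.1271, 0.3848, 1.6325, 0.0033, 1.111, -1.4016]}
shift [np.float64(-0.0107), np.float64(0.0045), np.float64(0.1149), np.float64(86.51)] pos [0.5026 0.1422 0.1641] jawdir 87.51 y [ 0.013  0.005 -1.   ]
```

View pics/s7c.png

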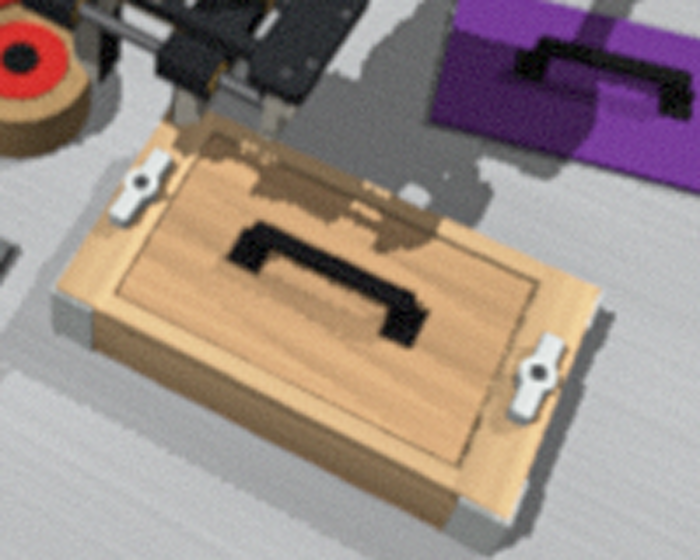

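send_rows:
  motion:
    - [[-0.001,0,0.015,8.5],[-0.002,0,0.03,17],[-0.004,0,0.045,25.5],[-0.006,0,0.06,34],[-0.008,0,0.075,42.5],[-0.01,0,0.09,51],[-0.0107,0,0.105,59.5],[-0.0107,0,0.115,68]]

```text
time: 16.1
tool_pos: [0.4945, 0.258, 0.16]
tool_rot: [-1.564, 0.001, -1.236]
contact_force: [1.1, -0.0, 0.1]
opening: 0.0412
```

Run:
```python
from h import *
go(.497,.2575,.065,1)
```

```text
shift [np.float64(0.0014), np.float64(0.095), np.float64(0.0016), np.float64(18.17)] pos [0.4945 0.258  0.16  ] jawdir 19.17 y [ 0.006  0.003 -1.   ]
```

send_rows:
  motion:
    - [[0.0014,0,0.0016,8.5],[0.0014,0,0.0016,17],[0.0014,0.03,0.0016,18.2],[0.0014,0.065,0.0016,18.2],[0.0014,0.095,0.0016,18.2],[0.0014,0.095,0.0016,18.2]]

```text
time: 16.7
tool_pos: [0.4932, 0.2561, 0.0599]
tool_rot: [-1.575, -0.0, -1.554]
contact_force: [-0.7, -0.3, 1.1]
opening: 0.0414
```

send_rows:
  motion:
    - [[0,0,0,0],[0,0,0,0],[0,0,0,0],[0,0,0,0],[0,0,0,0],[0,0,0,0]]
  gripper: 0
  grip_force: 40

```text
time: 17.3
tool_pos: [0.4962, 0.2565, 0.0617]
tool_rot: [-1.568, 0.001, -1.554]
contact_force: [5.8, -1.0, -0.1]
opening: 0.0114
```

send_rows:
  motion:
    - [[0,-0.01,0,0],[0,-0.02,0,0],[0,-0.04,0,0],[0,-0.07,0,0],[0,-0.1,0,0],[0,-0.1,0,0]]

```text
time: 17.9
tool_pos: [0.4978, 0.2573, 0.1668]
tool_rot: [-1.56, 0.004, -1.554]
contact_force: [-0.6, 0.1, -2.5]
opening: 0.0116
```

Run:
```python
from h import *
st();go(.641,-.285,.16,3.3);c=snap('scene','s8');snap('top','t8')
```

```text
{'time': 17.9, 'tool_pos': [0.4978, 0.2573, 0.1668], 'tool_rot': [-1.5604, 0.0039, -1.5541], 'contact_force': [-0.6371, 0.0617, -2.4662], 'torque': [-0.0647, 0.0047, -0.0031], 'opening': 0.0116, 'qpos': [0.34, 0.4489, 1.52, 0.0005, 1.1616, 0.3231]}
shift [np.float64(0.5446), np.float64(0.006), np.float64(0.134), np.float64(-2.35)] pos [0.4978 0.2573 0.1668] jawdir 0.95 y [ 0.01   0.004 -1.   ]
```

View pics/s8.png

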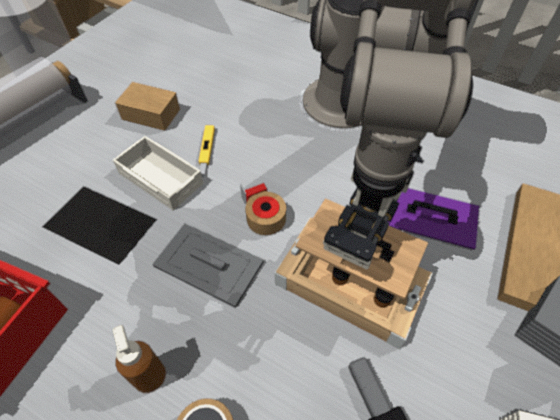

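View pics/t8.png

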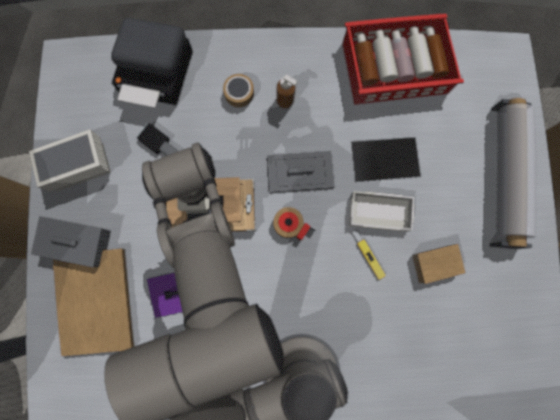

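send_rows:
  motion:
    - [[0.03,0,0.007,0],[0.07,0,0.017,0],[0.11,0,0.027,0],[0.15,0,0.037,0],[0.19,0,0.047,0],[0.23,0,0.057,-1],[0.27,0,0.066,-1],[0.31,0,0.076,-1]]

```text
time: 18.8
tool_pos: [0.5757, -0.0537, 0.1605]
tool_rot: [-1.571, 0.003, -1.537]
contact_force: [0.4, -0.6, -3.5]
opening: 0.0118
```

send_rows:
  motion:
    - [[0.04,0,0.01,0],[0.08,0,0.02,0],[0.12,0,0.03,0],[0.16,0,0.04,-1],[0.2,0,0.05,-1],[0.22,0,0.054,-1],[0.23,0,0.057,-1],[0.23,0,0.057,-1]]

```text
time: 19.6
tool_pos: [0.6398, -0.2821, 0.1579]
tool_rot: [-1.574, 0.004, -1.521]
contact_force: [-0.5, 1.1, -1.9]
opening: 0.011
```

Run:
```python
from h import *
st();go(.641,-.285,.03,3.3);c=snap('scene','s9')
```

```text
{'time': 19.6, 'tool_pos': [0.6398, -0.2821, 0.1579], 'tool_rot': [-1.5736, 0.0042, -1.5207], 'contact_force': [-0.5361, 1.0818, -1.926], 'torque': [-0.0798, 0.0634, 0.0352], 'opening': 0.011, 'qpos': [-0.5257, 0.7215, 1.0545, 0.0021, 1.3702, -0.5762]}
shift [np.float64(0.0035), np.float64(0.1279), np.float64(0.0014), np.float64(-0.43)] pos [ 0.6398 -0.2821  0.1579] jawdir 2.87 y [-0.003  0.004 -1.   ]
```

View pics/s9.png

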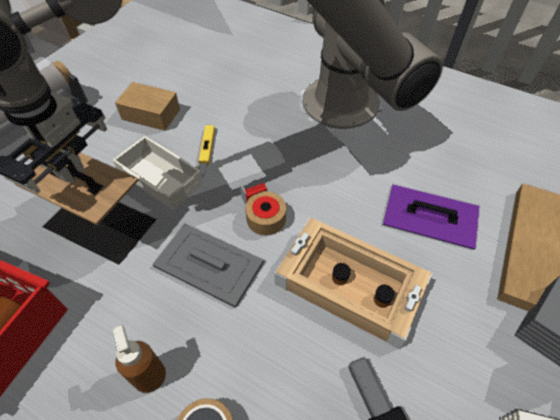

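send_rows:
  motion:
    - [[0.0035,0.03,0.0014,0],[0.0035,0.065,0.0014,0],[0.0035,0.1,0.0014,0],[0.0035,0.125,0.0014,0],[0.0035,0.128,0.0014,0],[0.0035,0.128,0.0014,0]]

```text
time: 20.25
tool_pos: [0.6412, -0.2822, 0.0304]
tool_rot: [-1.574, 0.005, -1.518]
contact_force: [-0.6, 0.7, -0.5]
opening: 0.0115
```

send_rows:
  motion:
    - [[0,0.004,0,0],[0,0.008,0,0],[0,0.012,0,0],[0,0.012,0,0]]

```text
time: 20.65
tool_pos: [0.6409, -0.282, 0.0182]
tool_rot: [-1.575, 0.006, -1.518]
contact_force: [-0.9, 0.3, -2.6]
opening: 0.0114
```

send_rows:
  motion:
    - [[0,0.001,0,0],[0,0.002,0,0],[0,0.002,0,0]]

```text
time: 20.95
tool_pos: [0.641, -0.2822, 0.0163]
tool_rot: [-1.574, 0.005, -1.518]
contact_force: [0.0, -0.1, -2.0]
opening: 0.0116
```

send_rows:
  motion:
    - [[0,0,0,0],[0,0,0,0],[0,0,0,0],[0,0,0,0],[0,-0.02,0,0],[0,-0.06,0,0],[0,-0.1,0,0],[0,-0.13,0,0]]
  gripper: 0.6

```text
time: 21.75
tool_pos: [0.6421, -0.2831, 0.1493]
tool_rot: [-1.572, 0.004, -1.518]
contact_force: [0.6, -0.8, -0.0]
opening: 0.0549
```

Run:
```python
from h import *
st();snap('wrist','w10');snap('scene','s10');snap('top','t10')
a=cv2.imread('pics/s10.png');cv2.imwrite('pics/s10c.png',cv2.resize(a[100:345,30:440],None,fx=1.9,fy=1.9,interpolation=cv2.INTER_CUBIC))
```

```text
{'time': 21.75, 'tool_pos': [0.6421, -0.2831, 0.1493], 'tool_rot': [-1.5719, 0.0038, -1.5182], 'contact_force': [0.6395, -0.8301, -0.0408], 'torque': [-0.1053, -0.0077, 0.0003], 'opening': 0.0549, 'qpos': [-0.5256, 0.7314, 1.0592, 0.0026, 1.354, -0.5788]}
```

View pics/w10.png

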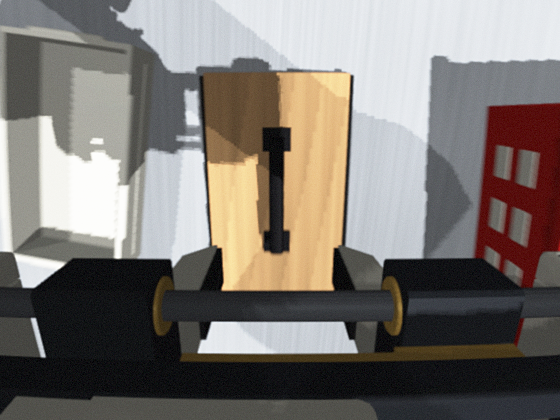

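View pics/s10c.png

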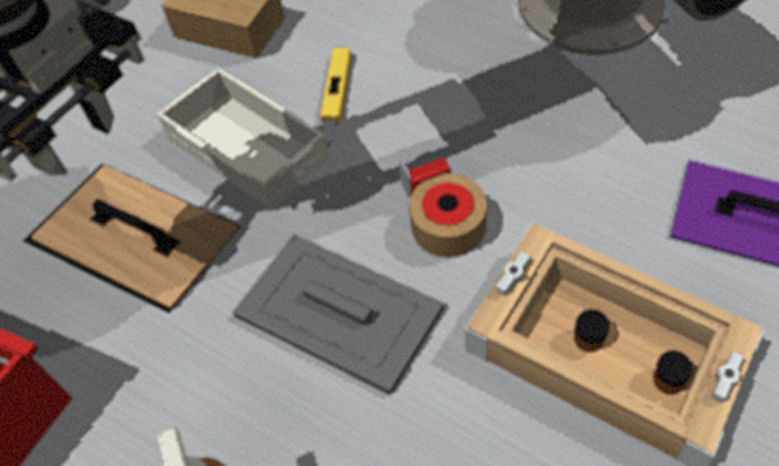

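View pics/t10.png

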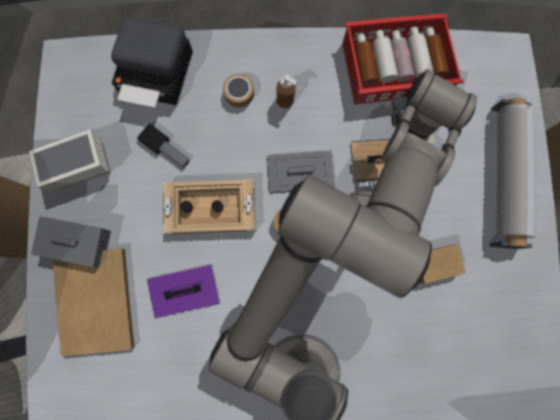

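Run:
```python
from h import *
a=cv2.imread('pics/t10.png')
cv2.imwrite('pics/t10a.png',cv2.resize(a[170:240,150:270],None,fx=6,fy=6,interpolation=cv2.INTER_CUBIC))
```

```text
(no output)
```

View pics/t10a.png

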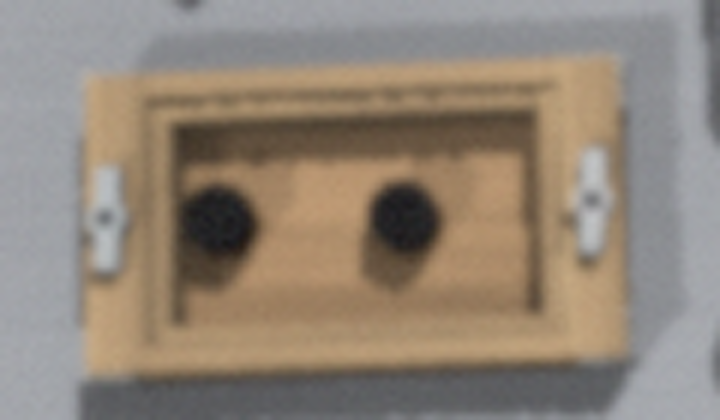

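Run:
```python
from h import *
c=load('s10');a=cv2.imread('pics/s10.png')
f=6
b=cv2.resize(a[85:200,0:130],None,fx=f,fy=f*.87,interpolation=cv2.INTER_CUBIC)
for dz in(-.025,0,.003,.041,.066):
  for dx in(-.0275,.0275):
    u=w2px(c,[.6421+dx,-.2831,.1493+dz])[0];q=((u[0]+.5)*f,(u[1]-85+.5)*f*.87)
    print(dz,dx,u);cv2.circle(b,(int(q[0]),int(q[1])),4,(0,0,255) if dz!=.003 else (0,255,0),-1)
cv2.imwrite('pics/s10f.png',b)
```

```text
-0.025 -0.0275 [ 89.83815218 179.62146848]
-0.025 0.0275 [ 69.12657578 198.3003405 ]
0 -0.0275 [ 85.29594032 171.57149046]
0 0.0275 [ 63.91674799 190.4285533 ]
0.003 -0.0275 [ 84.73574417 170.57946908]
0.003 0.0275 [ 63.27363667 189.45766235]
0.041 -0.0275 [ 77.33963176 157.49824596]
0.041 0.0275 [ 54.77088257 176.63798873]
0.066 -0.0275 [ 72.14830932 148.33432397]
0.066 0.0275 [ 48.78949487 167.63827589]
```

View pics/s10f.png

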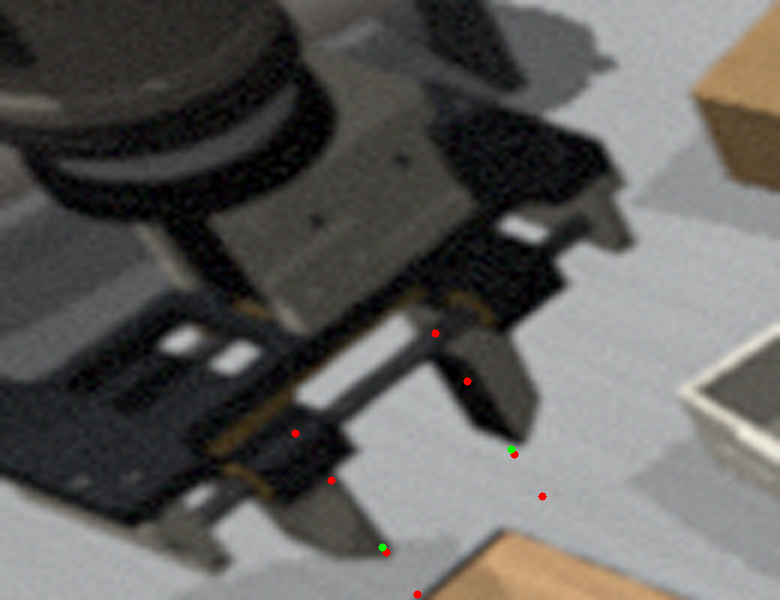

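Run:
```python
from h import *
c=load('s10')
for y in(-.0375,0,.0375):
  for dx in(-.095,.095):
    print(y,dx,[(round(dz,3),w2px(c,[.6421+dx,-.2831+y,.1493+dz])[0].round(0).tolist()) for dz in(.03,.045,.06)])
```

```text
-0.0375 -0.095 [(0.03, [91.0, 133.0]), (0.045, [88.0, 127.0]), (0.06, [85.0, 122.0])]
-0.0375 0.095 [(0.03, [13.0, 197.0]), (0.045, [8.0, 192.0]), (0.06, [4.0, 187.0])]
0 -0.095 [(0.03, [105.0, 140.0]), (0.045, [102.0, 134.0]), (0.06, [100.0, 129.0])]
0 0.095 [(0.03, [28.0, 206.0]), (0.045, [23.0, 201.0]), (0.06, [19.0, 196.0])]
0.0375 -0.095 [(0.03, [119.0, 147.0]), (0.045, [117.0, 141.0]), (0.06, [114.0, 136.0])]
0.0375 0.095 [(0.03, [43.0, 215.0]), (0.045, [39.0, 210.0]), (0.06, [35.0, 204.0])]
```

Run:
```python
from h import *
c=load('t10')
p=(np.array([(220,218),(404,217),(106,220),(592,200)])+.5)/6-.5+[150,170]
print(px2w(c,p,[.044,.044,.072,.072]).round(4))
go(.5,.33,.16,1)
```

```text
[[0.4991 0.327  0.044 ]
 [0.4974 0.2358 0.044 ]
 [0.4951 0.3773 0.072 ]
 [0.4993 0.1416 0.072 ]]
shift [np.float64(-0.6201), np.float64(-0.0093), np.float64(-0.1102), np.float64(2.02)] pos [ 0.6426 -0.2834  0.1493] jawdir 3.02 y [ 0.001  0.002 -1.   ]
```

send_rows:
  motion:
    - [[-0.04,0,-0.007,0],[-0.09,0,-0.016,0],[-0.14,0,-0.025,0],[-0.19,0,-0.034,0],[-0.24,0,-0.043,0],[-0.29,0,-0.052,0],[-0.34,0,-0.061,0],[-0.39,0,-0.07,0]]
  gripper: 0.58

```text
time: 22.7
tool_pos: [0.5518, 0.0986, 0.1487]
tool_rot: [-1.572, 0.002, -1.518]
contact_force: [-0.1, -0.2, -0.5]
opening: 0.0534
```

Run:
```python
from h import *
go(.498,.236,.16,1)
```

```text
shift [np.float64(-0.1401), np.float64(-0.0109), np.float64(-0.0466), np.float64(2.0)] pos [0.5518 0.0986 0.1487] jawdir 3.0 y [-0.002  0.002 -1.   ]
```

send_rows:
  motion:
    - [[-0.047,-0.01,-0.015,2],[-0.094,-0.01,-0.031,2],[-0.14,-0.01,-0.0466,2],[-0.14,-0.01,-0.0466,2],[-0.14,-0.01,-0.0466,2]]

```text
time: 23.2
tool_pos: [0.4968, 0.2366, 0.1579]
tool_rot: [-1.574, 0.001, -1.55]
contact_force: [0.3, 0.2, 0.8]
opening: 0.0537
```

Run:
```python
from h import *
st();snap('wrist','w11')
```

```text
{'time': 23.2, 'tool_pos': [0.4968, 0.2366, 0.1579], 'tool_rot': [-1.5745, 0.0013, -1.5504], 'contact_force': [0.3233, 0.185, 0.7542], 'torque': [-0.1624, 0.1234, -0.0198], 'opening': 0.0537, 'qpos': [0.3038, 0.4482, 1.5482, 0.0025, 1.1484, 0.2824]}
```

View pics/w11.png

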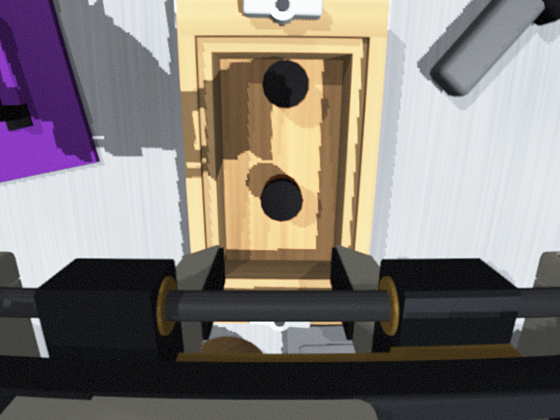

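Run:
```python
from h import *
c=load('w11');p=px2w(c,[(285,84),(281,199)],.044);print(p.round(4))
go(p[1][0],p[1][1],.019,1)
```

```text
[[0.5002 0.3295 0.044 ]
 [0.4993 0.2391 0.044 ]]
shift [np.float64(-0.0034), np.float64(0.1391), np.float64(0.0022), np.float64(0.05)] pos [0.4976 0.2355 0.1581] jawdir 1.05 y [-0.003  0.001 -1.   ]
```

send_rows:
  motion:
    - [[-0.002,0.04,0.001,0],[-0.002,0.08,0.001,0],[-0.002,0.11,0.001,0],[-0.002,0.135,0.001,0],[-0.002,0.138,0.001,0],[-0.002,0.138,0.001,0]]

```text
time: 23.85
tool_pos: [0.4984, 0.2363, 0.0196]
tool_rot: [-1.576, 0.001, -1.555]
contact_force: [0.0, 0.4, -0.0]
opening: 0.0531
```

send_rows:
  motion:
    - [[0,0,0,0],[0,0,0,0],[0,0,0,0],[0,0,0,0],[0,0,0,0]]
  gripper: 0
  grip_force: 15

```text
time: 24.35
tool_pos: [0.4993, 0.2364, 0.0208]
tool_rot: [-1.573, 0.001, -1.554]
contact_force: [0.9, -1.0, 6.9]
opening: 0.0355
```

send_rows:
  motion:
    - [[0,-0.03,0,0],[0,-0.07,0,0],[0,-0.11,0,0],[0,-0.13,0,0],[0,-0.13,0,0]]

```text
time: 24.85
tool_pos: [0.5012, 0.237, 0.1542]
tool_rot: [-1.567, 0.003, -1.554]
contact_force: [0.2, 0.1, -1.3]
opening: 0.0356
```

Run:
```python
from h import *
st();snap('wrist','w12');snap('scene','s12');snap('top','t12')
a=cv2.imread('pics/t12.png');cv2.imwrite('pics/t12b.png',cv2.resize(a[130:245,260:430],None,fx=4.6,fy=4.6,interpolation=cv2.INTER_CUBIC))
```

```text
{'time': 24.85, 'tool_pos': [0.5012, 0.237, 0.1542], 'tool_rot': [-1.5666, 0.003, -1.554], 'contact_force': [0.1727, 0.072, -1.2913], 'torque': [-0.0863, 0.0601, -0.0235], 'opening': 0.0356, 'qpos': [0.3024, 0.4546, 1.5487, 0.0019, 1.1334, 0.2848]}
```

View pics/s12.png

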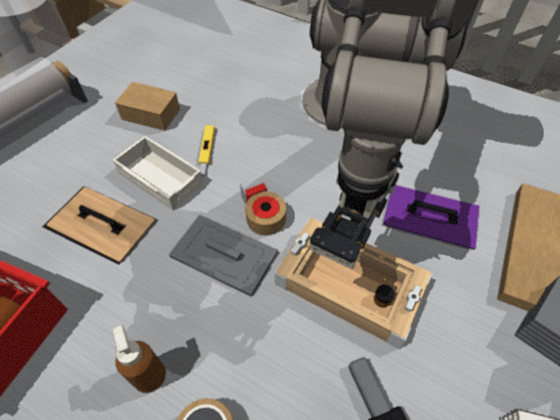

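View pics/t12b.png

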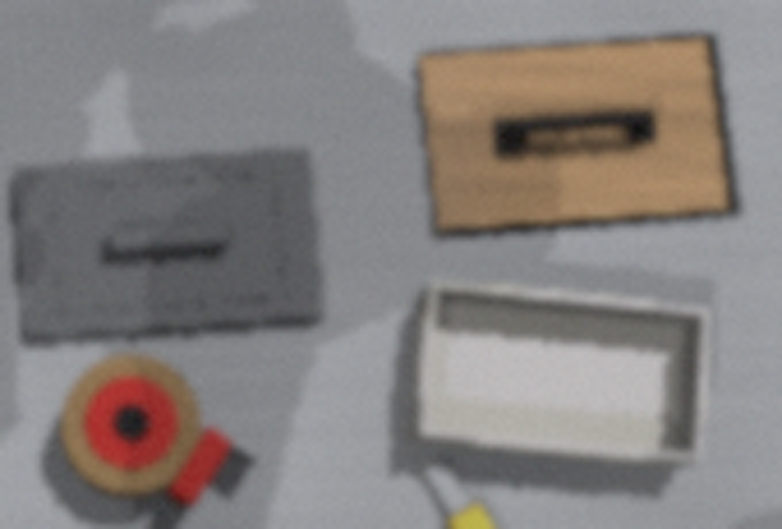

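Run:
```python
from h import *
go(.475,-.2216,.16,-6)
```

```text
shift [np.float64(0.4572), np.float64(-0.0105), np.float64(-0.0313), np.float64(6.95)] pos [0.4986 0.236  0.1495] jawdir 0.95 y [-0.005  0.    -1.   ]
```

send_rows:
  motion:
    - [[0.03,-0.01,-0.002,8],[0.07,-0.01,-0.005,16],[0.11,-0.01,-0.008,24],[0.15,-0.01,-0.01,32],[0.19,-0.01,-0.013,40],[0.23,-0.01,-0.016,48],[0.27,-0.01,-0.018,56],[0.31,-0.01,-0.021,64]]

```text
time: 25.8
tool_pos: [0.4816, -0.0755, 0.1577]
tool_rot: [-1.576, -0.006, -2.677]
contact_force: [0.4, -0.3, 0.0]
opening: 0.0358
```

Run:
```python
from h import *
go(.475,-.2216,.16,84)
```

```text
shift [np.float64(0.0714), np.float64(-0.0025), np.float64(0.1276), np.float64(32.63)] pos [ 0.4816 -0.0755  0.1577] jawdir -63.37 y [-0.008  0.001 -1.   ]
```

send_rows:
  motion:
    - [[0.018,0,0.032,8],[0.036,0,0.064,16],[0.054,0,0.096,24],[0.0714,0,0.1276,32.6],[0.0714,0,0.1276,32.6],[0.0714,0,0.1276,32.6]]

```text
time: 26.4
tool_pos: [0.474, -0.2214, 0.1556]
tool_rot: [-1.573, -0.011, 3.037]
contact_force: [0.4, 0.6, -1.1]
opening: 0.0356
```

Run:
```python
from h import *
st();snap('wrist','w13');snap('scene','s13')
```

```text
{'time': 26.4, 'tool_pos': [0.474, -0.2214, 0.1556], 'tool_rot': [-1.5735, -0.0113, 3.037], 'contact_force': [0.3877, 0.5719, -1.0908], 'torque': [-0.0625, 0.1935, -0.0032], 'opening': 0.0356, 'qpos': [-0.5819, 0.4091, 1.6196, -0.0031, 1.1241, 1.0948]}
```

View pics/w13.png

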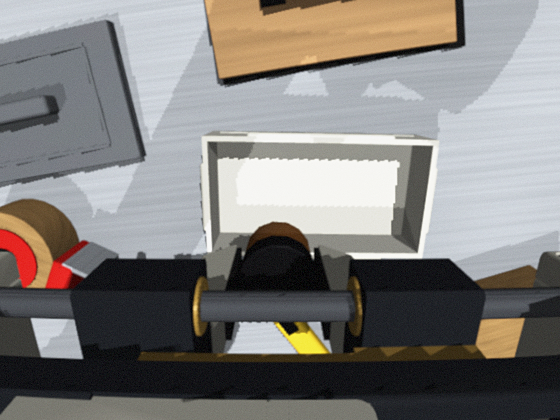

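View pics/s13.png

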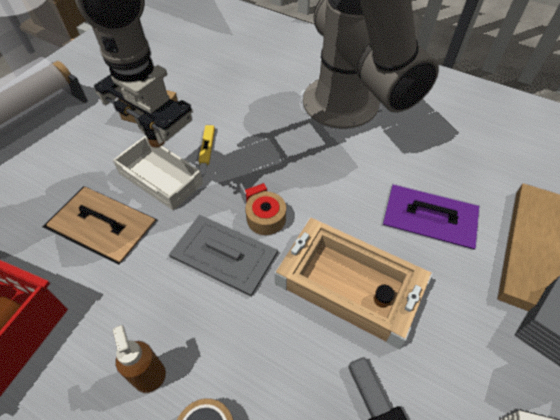

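```bash
cat > tub.py <<'E'
from h import *
def tubfrom(c,l,r):
    p=px2w(c,[l,r],.048)[:,:2];d=p[0]-p[1];L=np.linalg.norm(d);d/=L
    n=np.array([-d[1],d[0]]);  # left of +y dir -> -x
    ce=p.mean(0)+n*.05
    return ce,np.degrees(np.arctan2(d[1],d[0])),L
E
python3 - <<'E'
from tub import *
a=cv2.imread('pics/w13.png');cv2.imwrite('pics/w13c.png',cv2.resize(a[120:270,190:450],None,fx=3,fy=3,interpolation=cv2.INTER_CUBIC))
print(tubfrom(load('w13'),(203,136),(437,140)))
c=load('w13');print(w2px(c,[[.5,-.158,.048],[.5,-.158,.048]]))
E
```

```text
(array([ 0.47218545, -0.2539777 ]), np.float64(83.23239549982156), np.float64(0.18157849345498234))
[[195.21267373 178.72208888]
 [195.21267373 178.72208888]]
```

View pics/w13c.png

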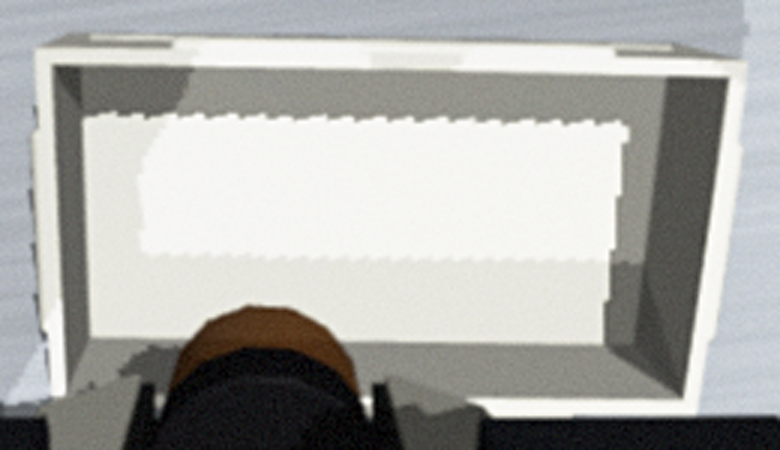

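Run:
```python
from h import *
go(.4756,-.2219,.018,83.5)
```

```text
shift [np.float64(-0.0027), np.float64(0.1384), np.float64(0.0018), np.float64(0.64)] pos [ 0.4745 -0.2203  0.1564] jawdir -95.86 y [-0.01   0.003 -1.   ]
```

send_rows:
  motion:
    - [[-0.0027,0.04,0.0018,0.6],[-0.0027,0.08,0.0018,0.6],[-0.0027,0.115,0.0018,0.6],[-0.0027,0.13,0.0018,0.6],[-0.0027,0.13,0.0018,0.6]]

```text
time: 27.0
tool_pos: [0.4741, -0.2195, 0.0239]
tool_rot: [-1.576, -0.016, 3.032]
contact_force: [0.1, 0.3, -0.6]
opening: 0.0356
```

send_rows:
  motion:
    - [[0,0.004,0,0],[0,0.008,0,0],[0,0.008,0,0]]

```text
time: 27.3
tool_pos: [0.4746, -0.2192, 0.0167]
tool_rot: [-1.575, -0.014, 3.032]
contact_force: [-0.5, -0.1, -0.3]
opening: 0.0354
```

send_rows:
  motion:
    - [[0,0,0,0],[0,0,0,0],[0,0,0,0],[0,-0.03,0,0],[0,-0.07,0,0],[0,-0.11,0,0],[0,-0.14,0,0],[0,-0.14,0,0]]
  gripper: 0.5

```text
time: 28.1
tool_pos: [0.4787, -0.2215, 0.1613]
tool_rot: [-1.571, -0.006, 3.032]
contact_force: [-0.5, -0.3, -0.4]
opening: 0.0458
```

Run:
```python
from h import *
st();snap('wrist','w14');go(.4995,.328,.16,1)
```

```text
{'time': 28.1, 'tool_pos': [0.4787, -0.2215, 0.1613], 'tool_rot': [-1.5709, -0.0059, 3.0323], 'contact_force': [-0.4506, -0.2673, -0.4027], 'torque': [-0.0904, 0.1627, -0.011], 'opening': 0.0458, 'qpos': [-0.5772, 0.407, 1.6053, -0.0028, 1.1346, 1.1041]}
shift [np.float64(0.038), np.float64(0.0003), np.float64(-0.5479), np.float64(82.74)] pos [ 0.4775 -0.2208  0.1588] jawdir -96.26 y [-0.009  0.003 -1.   ]
```

View pics/w14.png

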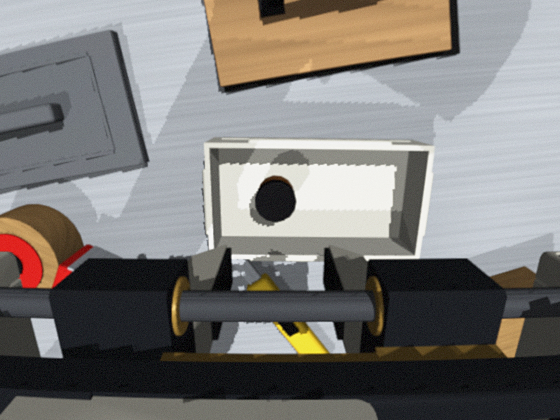

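send_rows:
  motion:
    - [[0.003,0,-0.04,-8],[0.006,0,-0.085,-16],[0.009,0,-0.13,-24],[0.012,0,-0.175,-32],[0.015,0,-0.22,-40],[0.018,0,-0.265,-48],[0.021,0,-0.31,-56],[0.025,0,-0.355,-64]]
  gripper: 0.58

```text
time: 28.95
tool_pos: [0.4904, 0.1365, 0.1584]
tool_rot: [-1.582, -0.004, -2.128]
contact_force: [0.1, 0.1, -1.0]
opening: 0.0534
```

Run:
```python
from h import *
go(.4995,.328,.16,1)
```

```text
shift [np.float64(-0.1673), np.float64(-0.0012), np.float64(-0.0936), np.float64(-32.94)] pos [0.4904 0.1365 0.1584] jawdir -31.94 y [-0.012  0.003 -1.   ]
```

send_rows:
  motion:
    - [[-0.04,0,-0.022,-8],[-0.08,0,-0.045,-16],[-0.12,0,-0.067,-24],[-0.16,0,-0.089,-32],[-0.1673,0,-0.0936,-32.9],[-0.1673,0,-0.0936,-32.9]]

```text
time: 29.55
tool_pos: [0.4984, 0.3289, 0.1569]
tool_rot: [-1.585, 0.001, -1.552]
contact_force: [0.7, 0.3, -0.2]
opening: 0.0536
```

Run:
```python
from h import *
st();go(.4995,.328,.0195,1)
```

```text
{'time': 29.55, 'tool_pos': [0.4984, 0.3289, 0.1569], 'tool_rot': [-1.5851, 0.0015, -1.5524], 'contact_force': [0.7256, 0.2755, -0.1941], 'torque': [-0.1471, 0.0289, -0.0544], 'opening': 0.0536, 'qpos': [0.451, 0.5351, 1.4017, 0.0078, 1.2172, 0.4298]}
shift [np.float64(0.0011), np.float64(0.1374), np.float64(0.003), np.float64(0.05)] pos [0.4984 0.3289 0.1569] jawdir 1.05 y [-0.014  0.001 -1.   ]
```

send_rows:
  motion:
    - [[0.001,0.04,0.002,0],[0.001,0.08,0.002,0],[0.001,0.11,0.002,0],[0.001,0.135,0.002,0],[0.001,0.1365,0.002,0],[0.001,0.1365,0.002,0]]

```text
time: 30.15
tool_pos: [0.4985, 0.3266, 0.0203]
tool_rot: [-1.586, 0.001, -1.555]
contact_force: [-0.1, 1.4, 0.4]
opening: 0.0535
```

send_rows:
  motion:
    - [[0,0,0,0],[0,0,0,0],[0,0,0,0],[0,0,0,0],[0,0,0,0]]
  gripper: 0
  grip_force: 15

```text
time: 30.65
tool_pos: [0.4994, 0.3268, 0.0217]
tool_rot: [-1.584, 0.001, -1.555]
contact_force: [-0.6, -1.4, 6.7]
opening: 0.0355
```

send_rows:
  motion:
    - [[0,-0.03,0,0],[0,-0.07,0,0],[0,-0.11,0,0],[0,-0.14,0,0],[0,-0.14,0,0],[0,-0.14,0,0]]

```text
time: 31.25
tool_pos: [0.5011, 0.3267, 0.1621]
tool_rot: [-1.583, 0.002, -1.554]
contact_force: [0.6, -0.2, -2.1]
opening: 0.0357
```

Run:
```python
from h import *
st();snap('scene','s15');snap('top','t15')
a=cv2.imread('pics/t15.png');cv2.imwrite('pics/t15b.png',cv2.resize(a[130:245,260:430],None,fx=4.6,fy=4.6,interpolation=cv2.INTER_CUBIC))
# tub target for 2nd jar
d=np.radians(83.4);print(go(.472-.032*np.cos(d),-.2537-.032*np.sin(d),.16,84))
```

```text
{'time': 31.25, 'tool_pos': [0.5011, 0.3267, 0.1621], 'tool_rot': [-1.5831, 0.0017, -1.5545], 'contact_force': [0.6378, -0.1611, -2.0911], 'torque': [-0.1188, 0.0844, -0.0461], 'opening': 0.0357, 'qpos': [0.4461, 0.5312, 1.3932, 0.0071, 1.2277, 0.4273]}
shift [np.float64(0.6112), np.float64(0.0009), np.float64(-0.042), np.float64(-83.07)] pos [0.5003 0.3263 0.1603] jawdir 0.93 y [-0.016 -0.    -1.   ]
None
```

View pics/s15.png

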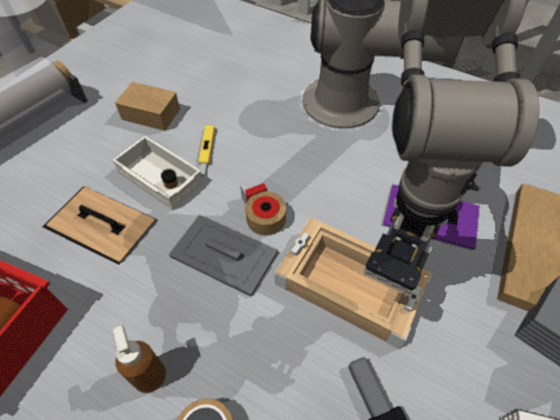

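View pics/t15b.png

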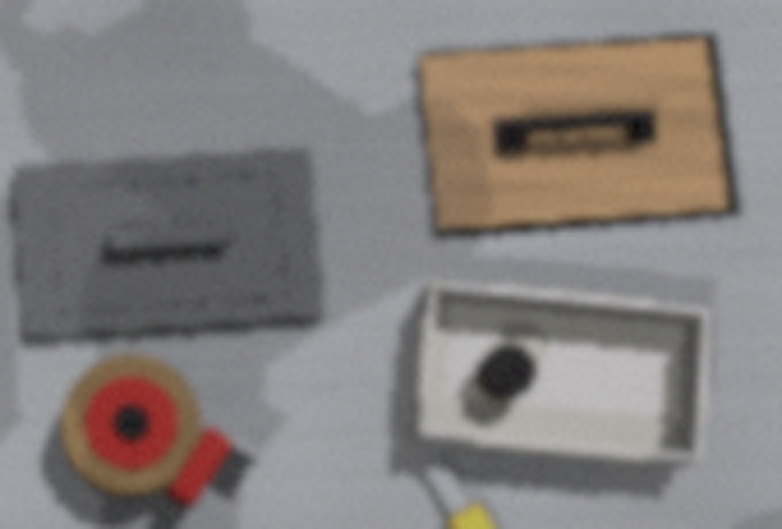

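send_rows:
  motion:
    - [[0.03,-0.002,-0.002,7],[0.075,-0.002,-0.005,14],[0.12,-0.002,-0.008,22],[0.165,-0.002,-0.011,30],[0.21,-0.002,-0.014,38],[0.255,-0.002,-0.017,46],[0.3,-0.002,-0.02,54],[0.345,-0.002,-0.023,62]]

```text
time: 32.15
tool_pos: [0.4818, -0.0205, 0.1613]
tool_rot: [-1.58, -0.016, -2.642]
contact_force: [1.7, 0.3, -1.7]
opening: 0.0355
```

Run:
```python
from h import *
go(.4683,-.2855,.16,84)
```

```text
shift [np.float64(0.1387), np.float64(0.0014), np.float64(0.2262), np.float64(34.61)] pos [ 0.4818 -0.0205  0.1613] jawdir -61.39 y [-0.018  0.    -1.   ]
```

send_rows:
  motion:
    - [[0.024,0,0.038,7],[0.048,0,0.076,14],[0.072,0,0.114,21],[0.096,0,0.152,28],[0.12,0,0.19,34.6],[0.1387,0,0.2262,34.6],[0.1387,0,0.2262,34.6],[0.1387,0,0.2262,34.6]]

```text
time: 32.95
tool_pos: [0.4674, -0.2856, 0.1596]
tool_rot: [-1.572, -0.021, 3.035]
contact_force: [0.1, 1.2, -0.6]
opening: 0.0352
```

Run:
```python
from h import *
st();snap('wrist','w16');go(.4683,-.2855,.025,84)
```

```text
{'time': 32.95, 'tool_pos': [0.4674, -0.2856, 0.1596], 'tool_rot': [-1.5716, -0.0213, 3.0352], 'contact_force': [0.121, 1.2352, -0.646], 'torque': [-0.015, 0.1806, 0.0058], 'opening': 0.0352, 'qpos': [-0.6819, 0.4512, 1.5379, -0.0119, 1.1708, 1.0]}
shift [np.float64(-0.0036), np.float64(0.1349), np.float64(0.0009), np.float64(-0.01)] pos [ 0.4676 -0.2846  0.1599] jawdir -96.01 y [-0.021  0.003 -1.   ]
```

View pics/w16.png

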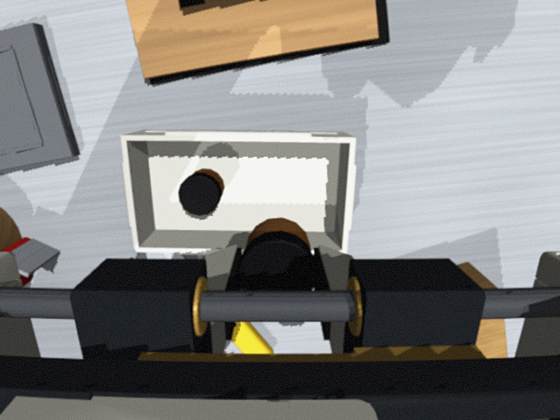

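Run:
```python
from tub import *
c=load('w16');print(tubfrom(c,(122.5,136),(355.5,136.5)),px2w(c,[(200,193)],.04))
```

```text
(array([ 0.4721042 , -0.25507941]), np.float64(83.61911354248907), np.float64(0.18264008758235545)) [[ 0.47743106 -0.22099771  0.04      ]]
```

send_rows:
  motion:
    - [[-0.001,0.04,0.001,0],[-0.002,0.08,0.001,0],[-0.003,0.115,0.001,0],[-0.0035,0.133,0.001,0],[-0.0035,0.135,0.001,0]]

```text
time: 33.5
tool_pos: [0.4667, -0.2826, 0.0222]
tool_rot: [-1.575, -0.026, 3.039]
contact_force: [-0.2, 0.2, -0.4]
opening: 0.0354
```

send_rows:
  motion:
    - [[0,0.003,0,0],[0,0.006,0,0],[0,0.006,0,0]]

```text
time: 33.8
tool_pos: [0.467, -0.2821, 0.0176]
tool_rot: [-1.575, -0.025, 3.04]
contact_force: [-0.4, 1.6, 0.1]
opening: 0.0355
```

send_rows:
  motion:
    - [[0,0,0,0],[0,0,0,0],[0,0,0,0],[0,-0.03,0,0],[0,-0.07,0,0],[0,-0.11,0,0],[0,-0.14,0,0],[0,-0.14,0,0]]
  gripper: 0.44

```text
time: 34.6
tool_pos: [0.4726, -0.2847, 0.1624]
tool_rot: [-1.57, -0.017, 3.04]
contact_force: [0.3, -0.1, -0.0]
opening: 0.0405
```

Run:
```python
from h import *
st();snap('wrist','w17');snap('top','t17')
a=cv2.imread('pics/t17.png');cv2.imwrite('pics/t17b.png',cv2.resize(a[130:245,250:430],None,fx=4.4,fy=4.4,interpolation=cv2.INTER_CUBIC))
```

```text
{'time': 34.6, 'tool_pos': [0.4726, -0.2847, 0.1624], 'tool_rot': [-1.5696, -0.0174, 3.0396], 'contact_force': [0.2778, -0.077, -0.0156], 'torque': [-0.0682, 0.1581, 0.0242], 'opening': 0.0405, 'qpos': [-0.6749, 0.4529, 1.5267, -0.0113, 1.176, 1.0023]}
```

View pics/w17.png

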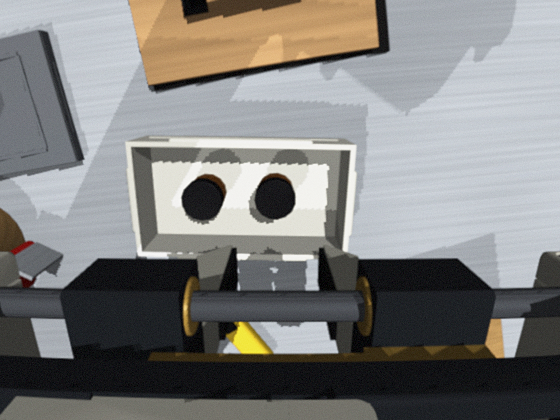

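View pics/t17b.png

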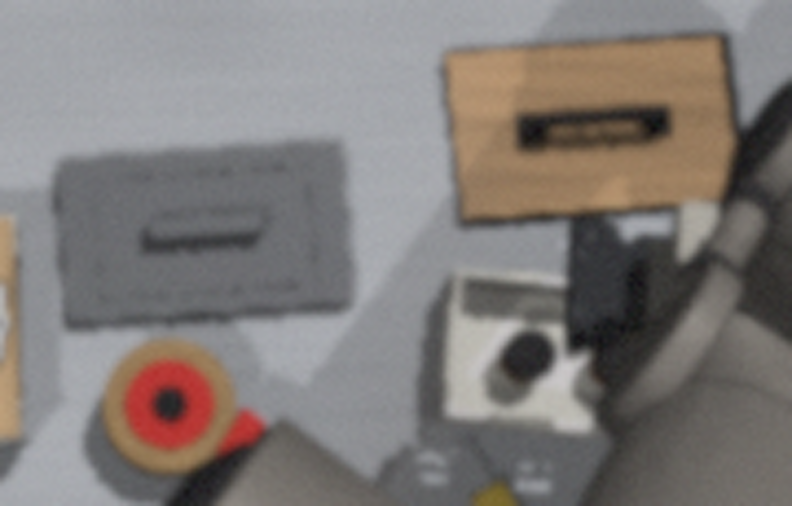

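Run:
```python
from h import *
c=load('t17')
m=lambda p,z:px2w(c,(np.array(p,float)+.5)/4.4-.5+[250,130],z)
w=m([(57,158),(343,140),(353,307),(66,327)],.014)
print(w.round(4).tolist(),w.mean(0).round(4),[np.linalg.norm(w[i]-w[(i+1)%4]).round(4) for i in range(4)])
v=w[0]+w[3]-w[1]-w[2];print(np.degrees(np.arctan2(v[1],v[0])));v=w[0]+w[1]-w[2]-w[3];print(np.degrees(np.arctan2(v[1],v[0])))
go(w.mean(0)[0],w.mean(0)[1]-.05,.16,2.5)
```

```text
[[0.6234, 0.0992, 0.014], [0.6322, -0.1008, 0.014], [0.5138, -0.1028, 0.014], [0.5043, 0.0953, 0.014]] [ 0.5684 -0.0023  0.014 ] [np.float64(0.2001), np.float64(0.1184), np.float64(0.1983), np.float64(0.1192)]
92.64162805127759
1.4161618480895082
shift [np.float64(-0.0738), np.float64(-0.003), np.float64(-0.2396), np.float64(81.65)] pos [ 0.4705 -0.2831  0.158 ] jawdir -95.85 y [-0.024  0.006 -1.   ]
```

send_rows:
  motion:
    - [[-0.006,0,-0.02,-8],[-0.012,0,-0.04,-16],[-0.018,0,-0.06,-24],[-0.025,0,-0.08,-32],[-0.031,0,-0.1,-40],[-0.04,0,-0.13,-48],[-0.049,0,-0.16,-56],[-0.06,0,-0.195,-64]]

```text
time: 35.5
tool_pos: [0.5494, -0.0943, 0.1552]
tool_rot: [-1.597, -0.009, -2.122]
contact_force: [0.2, 0.1, 0.3]
opening: 0.0403
```

Run:
```python
from h import *
go(.5684,-.055,.16,2)
```

```text
shift [np.float64(-0.0434), np.float64(-0.005), np.float64(-0.0045), np.float64(-33.58)] pos [ 0.5494 -0.0943  0.1552] jawdir -31.58 y [-0.027  0.006 -1.   ]
```

send_rows:
  motion:
    - [[-0.01,-0.005,-0.001,-8],[-0.02,-0.005,-0.002,-16],[-0.03,-0.005,-0.003,-24],[-0.043,-0.005,-0.0045,-32],[-0.043,-0.005,-0.0045,-33.6],[-0.043,-0.005,-0.0045,-33.6]]

```text
time: 36.1
tool_pos: [0.5674, -0.0553, 0.1586]
tool_rot: [-1.6, 0.008, -1.537]
contact_force: [0.1, 0.5, 0.6]
opening: 0.0405
```

Run:
```python
from h import *
st();snap('wrist','w18');snap('top','t18')
a=cv2.imread('pics/t18.png');cv2.imwrite('pics/t18b.png',cv2.resize(a[130:245,250:430],None,fx=4.4,fy=4.4,interpolation=cv2.INTER_CUBIC))
```

```text
{'time': 36.1, 'tool_pos': [0.5674, -0.0553, 0.1586], 'tool_rot': [-1.6003, 0.0078, -1.5374], 'contact_force': [0.1392, 0.4956, 0.5701], 'torque': [-0.1154, -0.0149, -0.0206], 'opening': 0.0405, 'qpos': [-0.2315, 0.497, 1.4635, -0.0002, 1.2116, -0.2649]}
```

View pics/w18.png

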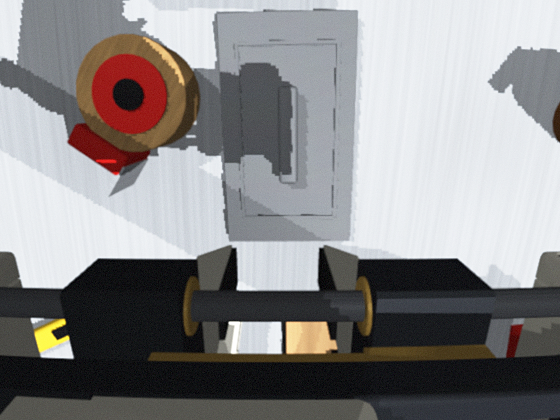

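View pics/t18b.png

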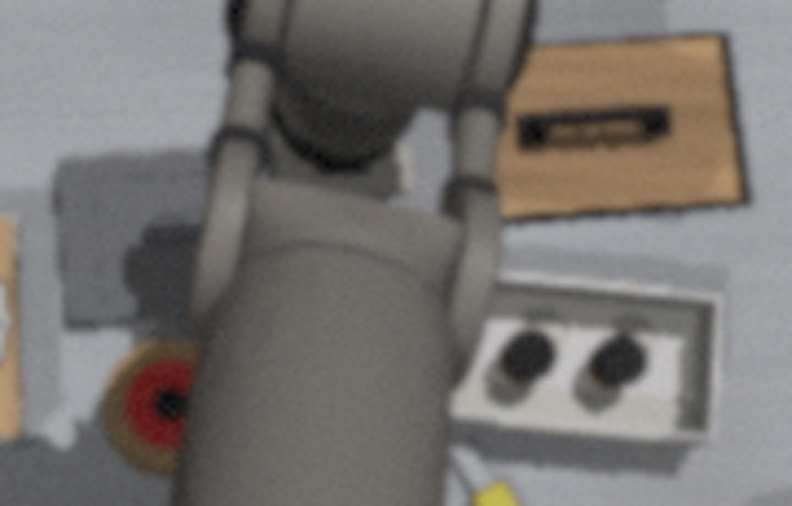

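Run:
```python
from h import *
c=load('w18')
w=px2w(c,[(216,13),(357,11),(352,240),(230,241)],.014);print(w.round(4).tolist(),w.mean(0).round(4),[np.linalg.norm(w[i]-w[(i+1)%4]).round(4) for i in range(4)])
v=w[0]+w[1]-w[2]-w[3];print(np.degrees(np.arctan2(v[1],v[0])));
a=cv2.imread('pics/w18.png');cv2.imwrite('pics/w18c.png',cv2.resize(a[60:200,210:370],None,fx=4.5,fy=4.2,interpolation=cv2.INTER_CUBIC))
go(.5684,-.0023,.014,2.2)
```

```text
[[0.5079, 0.0944, 0.014], [0.6221, 0.0991, 0.014], [0.6352, -0.0975, 0.014], [0.5192, -0.1038, 0.014]] [ 0.5711 -0.002   0.014 ] [np.float64(0.1143), np.float64(0.1971), np.float64(0.1162), np.float64(0.1985)]
93.5526767572224
shift [np.float64(-0.0524), np.float64(0.1455), np.float64(0.0066), np.float64(-0.35)] pos [ 0.5676 -0.0558  0.1592] jawdir 1.85 y [-0.029  0.007 -1.   ]
```

View pics/w18c.png

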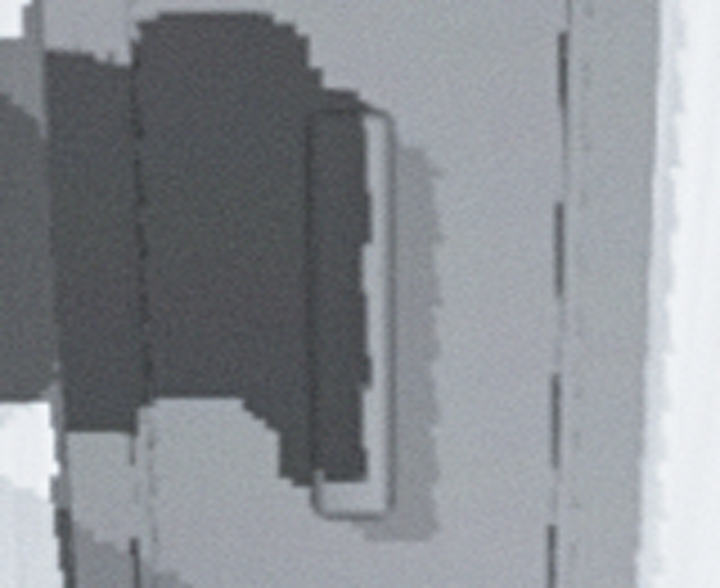

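Run:
```python
from h import *
c=load('w18')
p=np.array([(310,115),(392,112),(390,517),(318,515)],float)/[4.5,4.2]+[210,60]
w=px2w(c,p,.032);print(w.round(4).tolist(),w.mean(0).round(4))
v=w[0]+w[1]-w[2]-w[3];print(np.degrees(np.arctan2(v[1],v[0])))
go(*w.mean(0)[:2],.014,3)
```

```text
[[0.5617, 0.0364, 0.032], [0.5762, 0.0374, 0.032], [0.5795, -0.0409, 0.032], [0.5659, -0.0411, 0.032]] [ 0.5708 -0.002   0.032 ]
92.79612162277462
shift [np.float64(-0.0525), np.float64(0.1454), np.float64(0.0091), np.float64(-1.15)] pos [ 0.5676 -0.0558  0.1592] jawdir 1.85 y [-0.029  0.007 -1.   ]
```

send_rows:
  motion:
    - [[-0.03,0.01,0.004,-1],[-0.0525,0.03,0.008,-1],[-0.0525,0.07,0.008,-1],[-0.0525,0.11,0.008,-1],[-0.0525,0.135,0.008,-1],[-0.0525,0.143,0.008,-1],[-0.0525,0.1445,0.008,-1],[-0.0525,0.1445,0.008,-1]]

```text
time: 37.0
tool_pos: [0.5706, -0.0026, 0.016]
tool_rot: [-1.597, 0.008, -1.522]
contact_force: [-0.8, 0.0, 1.2]
opening: 0.0407
```

Run:
```python
from h import *
st();snap('wrist','w19');go(.570,-.002,.015,2.8)
```

```text
{'time': 37.0, 'tool_pos': [0.5706, -0.0026, 0.016], 'tool_rot': [-1.5973, 0.0077, -1.5223], 'contact_force': [-0.8212, 0.0409, 1.1869], 'torque': [-0.0632, 0.033, -0.009], 'opening': 0.0407, 'qpos': [-0.1402, 0.6715, 1.6032, 0.0033, 0.8943, -0.1909]}
shift [np.float64(-0.0006), np.float64(0.0015), np.float64(-0.0008), np.float64(0.0)] pos [ 0.5709 -0.0025  0.0165] jawdir 2.8 y [-0.026  0.006 -1.   ]
```

View pics/w19.png

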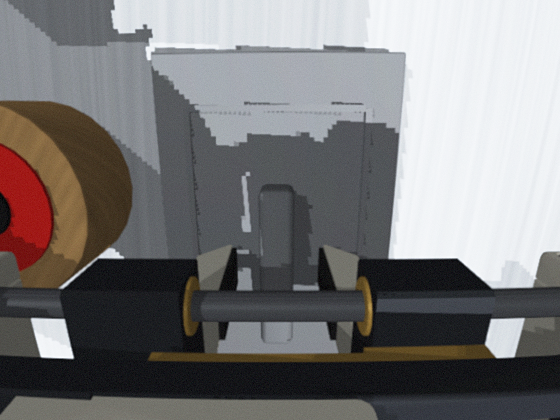

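send_rows:
  motion:
    - [[0,0,0,0],[0,0,0,0],[0,0,0,0],[0,0,0,0],[0,0,0,0]]
  gripper: 0
  grip_force: 35

```text
time: 37.55
tool_pos: [0.571, -0.0026, 0.0169]
tool_rot: [-1.596, 0.007, -1.522]
contact_force: [-1.5, -0.2, 4.5]
opening: 0.0153
```

send_rows:
  motion:
    - [[0,-0.02,0,0],[0,-0.05,0,0],[0,-0.09,0,0],[0,-0.13,0,0],[0,-0.15,0,0],[0,-0.15,0,0],[0,-0.15,0,0]]

```text
time: 38.25
tool_pos: [0.5743, -0.0034, 0.1658]
tool_rot: [-1.597, 0.008, -1.522]
contact_force: [-0.2, 0.0, -2.3]
opening: 0.0157
```

Run:
```python
from h import *
st();snap('wrist','w20');snap('scene','s20');snap('top','t20')
a=cv2.imread('pics/t20.png');cv2.imwrite('pics/t20b.png',cv2.resize(a[130:245,250:430],None,fx=4.4,fy=4.4,interpolation=cv2.INTER_CUBIC))
go(.472,-.2542,.17,-6.5)
```

```text
{'time': 38.25, 'tool_pos': [0.5743, -0.0034, 0.1658], 'tool_rot': [-1.5973, 0.0076, -1.522], 'contact_force': [-0.1764, 0.0395, -2.3418], 'torque': [-0.1236, 0.0301, 0.0196], 'opening': 0.0157, 'qpos': [-0.1407, 0.4954, 1.4446, 0.0026, 1.229, -0.1905]}
shift [np.float64(0.2456), np.float64(-0.0039), np.float64(-0.114), np.float64(9.31)] pos [ 0.5737 -0.0033  0.1648] jawdir 2.81 y [-0.029  0.007 -1.   ]
```

View pics/w20.png

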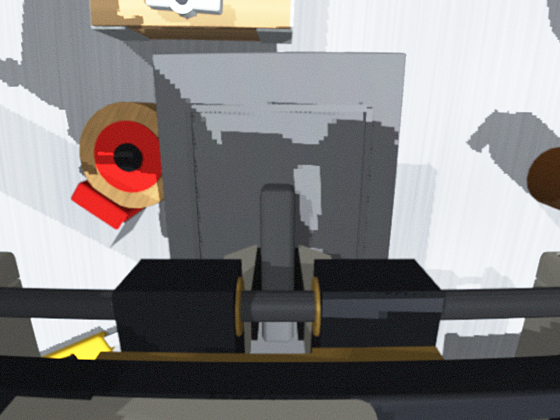

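View pics/t20b.png

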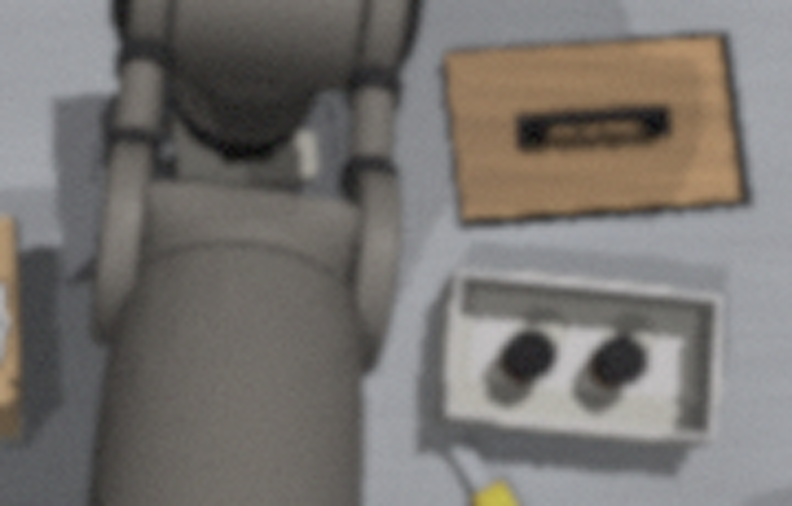

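View pics/s20.png

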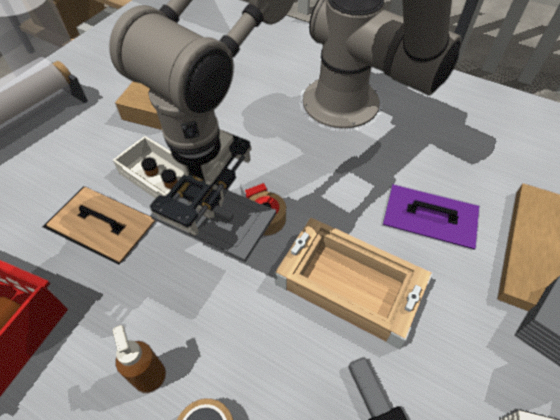

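Run:
```python
from h import *
a=cv2.imread('pics/w20.png');cv2.imwrite('pics/w20c.png',cv2.resize(a[30:130,140:420],None,fx=2.8,fy=2.8,interpolation=cv2.INTER_CUBIC))
c=load('w20')
for z in(.160,.163):
    w=px2w(c,[(155,55),(405,53)],z);d=(w[1]-w[0])[:2];L=np.linalg.norm(d);d/=L;n=np.array([d[1],-d[0]])
    print(z,w.round(4).tolist(),L,np.degrees(np.arctan2(d[1],d[0])),w.mean(0)[:2]+n*.0995)
st()
```

```text
0.16 [[0.5126, 0.0939, 0.16], [0.6271, 0.1, 0.16]] 0.11464608413273288 3.043503498493477 [ 0.57509469 -0.00238497]
0.163 [[0.5137, 0.0936, 0.163], [0.6261, 0.0995, 0.163]] 0.11260916877039595 3.043503498493474 [ 0.57518643 -0.00281346]
{'time': 38.4, 'tool_pos': [0.5737, -0.0033, 0.1648], 'tool_rot': [-1.5999, 0.0081, -1.522], 'contact_force': [-0.4379, -1.047, -0.9662], 'torque': [-0.1437, 0.0568, -0.0055], 'opening': 0.0156, 'qpos': [-0.1407, 0.497, 1.4451, 0.0026, 1.2295, -0.1906]}
```

View pics/w20c.png

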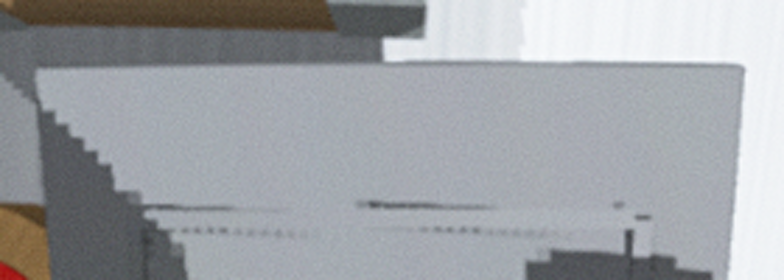

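Run:
```python
from h import *
go(.4712,-.2548,.14,-6.7)
```

```text
shift [np.float64(0.2464), np.float64(0.0261), np.float64(-0.114), np.float64(9.51)] pos [ 0.5737 -0.0033  0.1648] jawdir 2.81 y [-0.029  0.007 -1.   ]
```

send_rows:
  motion:
    - [[0.03,0,-0.014,1],[0.065,0,-0.03,3],[0.1,0,-0.046,4.5],[0.14,0,-0.065,6],[0.18,0,-0.083,8],[0.215,0.01,-0.1,9.5],[0.2464,0.02,-0.114,9.5],[0.2464,0.026,-0.114,9.5]]

```text
time: 39.2
tool_pos: [0.469, -0.258, 0.138]
tool_rot: [-1.604, 0.003, -1.692]
contact_force: [-0.2, 0.2, -1.2]
opening: 0.0153
```

send_rows:
  motion:
    - [[0,0,0,0],[0,0,0,0]]

```text
time: 39.4
tool_pos: [0.4687, -0.2572, 0.1371]
tool_rot: [-1.606, 0.005, -1.692]
contact_force: [0.6, -0.6, -2.0]
opening: 0.0155
```

Run:
```python
from h import *
st();snap('scene','s21');snap('top','t21');snap('wrist','w21')
a=cv2.imread('pics/s21.png');cv2.imwrite('pics/s21c.png',cv2.resize(a[80:260,30:280],None,fx=3.1,fy=3.1,interpolation=cv2.INTER_CUBIC))
go(.4712,-.2548,.14,-6.7)
```

```text
{'time': 39.4, 'tool_pos': [0.4687, -0.2572, 0.1371], 'tool_rot': [-1.6055, 0.0047, -1.692], 'contact_force': [0.6359, -0.6486, -2.0407], 'torque': [-0.1213, 0.0435, -0.0061], 'opening': 0.0155, 'qpos': [-0.6374, 0.4614, 1.5912, -0.0145, 1.1215, -0.5098]}
shift [np.float64(-0.0025), np.float64(-0.0019), np.float64(0.0013), np.float64(-0.16)] pos [ 0.4695 -0.2571  0.1382] jawdir -6.86 y [-0.032  0.007 -0.999]
```

View pics/s21c.png

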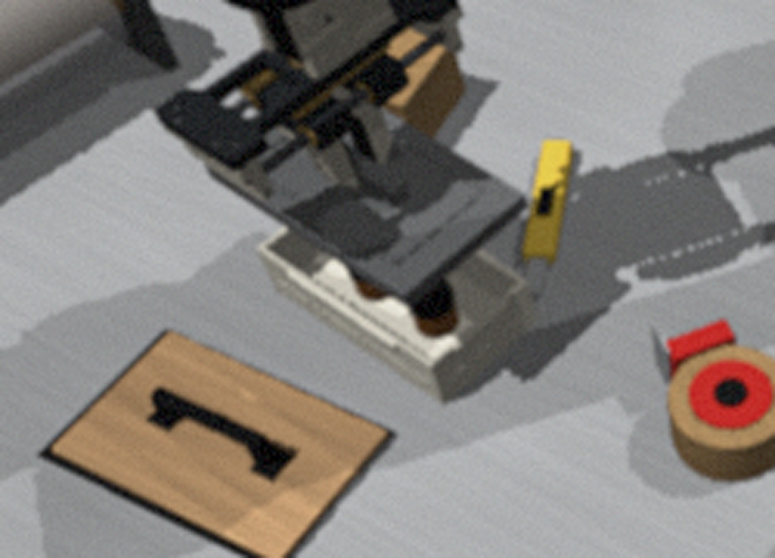

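View pics/w21.png

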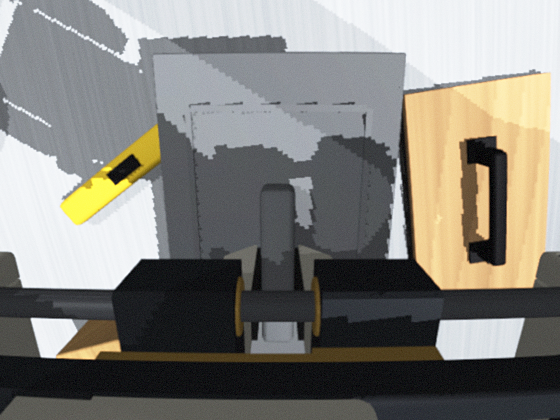

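Run:
```python
from h import *
go(.4712,-.2546,.074,-6.6)
```

```text
shift [np.float64(-0.0025), np.float64(0.0641), np.float64(0.0034), np.float64(-0.26)] pos [ 0.4695 -0.2571  0.1382] jawdir -6.86 y [-0.032  0.007 -0.999]
```

send_rows:
  motion:
    - [[-0.0025,0.02,0.002,0],[-0.0025,0.045,0.003,0],[-0.0025,0.06,0.0034,0],[-0.0025,0.064,0.0034,0],[-0.0025,0.064,0.0034,0],[-0.0025,0.064,0.0034,0]]

```text
time: 40.15
tool_pos: [0.4719, -0.2547, 0.0751]
tool_rot: [-1.602, 0.003, -1.69]
contact_force: [0.5, -0.3, -0.8]
opening: 0.0157
```

Run:
```python
from h import *
st();snap('scene','s22');snap('top','t22')
a=cv2.imread('pics/s22.png');cv2.imwrite('pics/s22c.png',cv2.resize(a[100:220,90:220],None,fx=6,fy=4.9,interpolation=cv2.INTER_CUBIC))
go(.4712,-.2546,.064,-6.6)
```

```text
{'time': 40.15, 'tool_pos': [0.4719, -0.2547, 0.0751], 'tool_rot': [-1.6017, 0.0026, -1.6901], 'contact_force': [0.4876, -0.3103, -0.8421], 'torque': [-0.1117, 0.0682, -0.0173], 'opening': 0.0157, 'qpos': [-0.63, 0.5395, 1.6571, -0.0156, 0.9733, -0.5018]}
shift [np.float64(-0.0001), np.float64(0.0112), np.float64(-0.0003), np.float64(-0.24)] pos [ 0.4718 -0.2548  0.0752] jawdir -6.84 y [-0.03   0.006 -1.   ]
```

View pics/s22c.png

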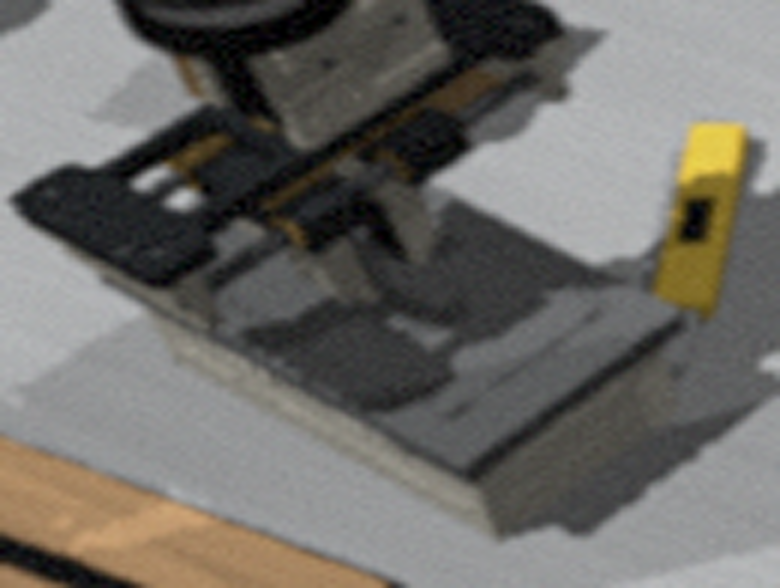

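send_rows:
  motion:
    - [[0,0.004,0,0],[0,0.007,0,0],[0,0.009,0,0],[0,0.009,0,0]]

```text
time: 40.65
tool_pos: [0.4713, -0.2546, 0.0658]
tool_rot: [-1.602, 0.003, -1.69]
contact_force: [-0.6, 1.1, -1.7]
opening: 0.0153
```

send_rows:
  motion:
    - [[0,0.002,0,0],[0,0.003,0,0],[0,0.003,0,0]]

```text
time: 40.95
tool_pos: [0.4718, -0.2549, 0.0632]
tool_rot: [-1.601, 0.002, -1.691]
contact_force: [1.4, 0.3, 2.1]
opening: 0.0152
```

send_rows:
  motion:
    - [[0,0.002,0,0],[0,0.003,0,0],[0,0.003,0,0]]

```text
time: 41.25
tool_pos: [0.4725, -0.2553, 0.0621]
tool_rot: [-1.598, 0.001, -1.69]
contact_force: [-1.4, 2.8, 14.5]
opening: 0.0155
```

send_rows:
  motion:
    - [[0,0.002,0,0],[0,0.003,0,0],[0,0.003,0,0]]

```text
time: 41.55
tool_pos: [0.473, -0.2555, 0.0614]
tool_rot: [-1.596, 0.0, -1.69]
contact_force: [-2.8, 2.4, 17.6]
opening: 0.0155
```

send_rows:
  motion:
    - [[0,0.002,0,0],[0,0.003,0,0],[0,0.003,0,0]]

```text
time: 41.85
tool_pos: [0.4734, -0.2557, 0.0605]
tool_rot: [-1.595, -0.001, -1.69]
contact_force: [-2.7, 2.9, 17.3]
opening: 0.0156
```

send_rows:
  motion:
    - [[0,0.002,0,0],[0,0.004,0,0],[0,0.006,0,0],[0,0.006,0,0]]

```text
time: 42.25
tool_pos: [0.4727, -0.2554, 0.0547]
tool_rot: [-1.596, -0.001, -1.69]
contact_force: [-1.7, 1.0, 5.2]
opening: 0.0156
```

Run:
```python
from h import *
st();snap('scene','s23');snap('wrist','w23')
a=cv2.imread('pics/s23.png');cv2.imwrite('pics/s23c.png',cv2.resize(a[100:220,90:220],None,fx=6,fy=4.9,interpolation=cv2.INTER_CUBIC))
```

```text
{'time': 42.25, 'tool_pos': [0.4727, -0.2554, 0.0547], 'tool_rot': [-1.5955, -0.0009, -1.6898], 'contact_force': [-1.7077, 1.0165, 5.1827], 'torque': [0.1366, 0.2982, 0.0411], 'opening': 0.0156, 'qpos': [-0.6303, 0.5665, 1.6783, -0.0162, 0.918, -0.5013]}
```

View pics/s23c.png

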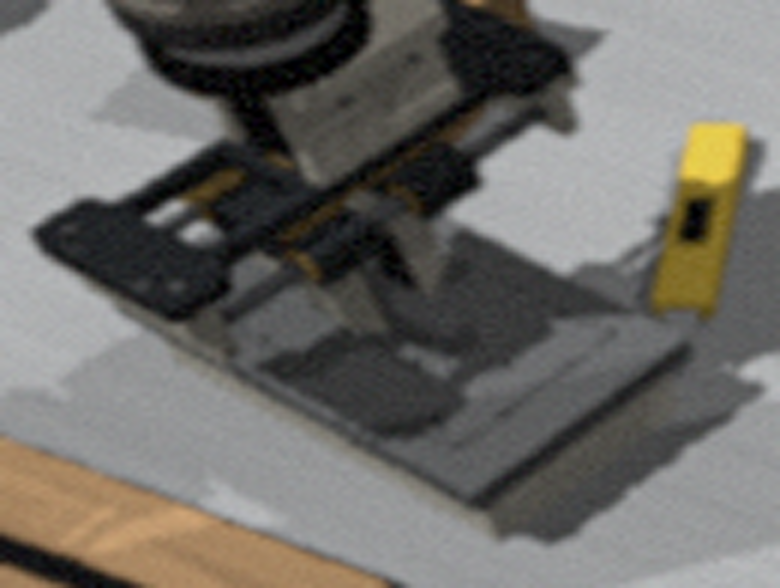

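View pics/w23.png

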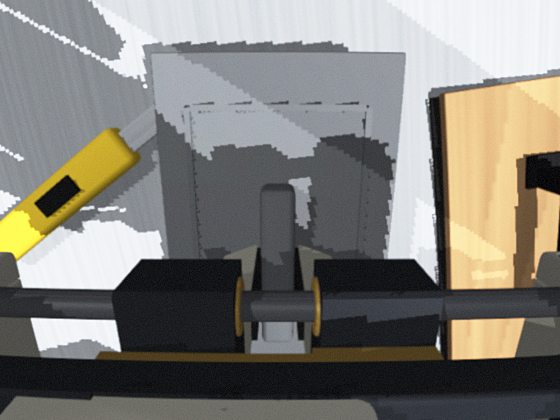

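send_rows:
  motion:
    - [[0,0.003,0,0],[0,0.005,0,0],[0,0.005,0,0]]

```text
time: 42.65
tool_pos: [0.4724, -0.2555, 0.0533]
tool_rot: [-1.595, -0.002, -1.69]
contact_force: [-11.5, 6.8, 37.0]
opening: 0.0155
```

send_rows:
  motion:
    - [[0,-0.003,0,0],[0,-0.003,0,0]]

```text
time: 42.85
tool_pos: [0.4725, -0.2555, 0.0563]
tool_rot: [-1.595, -0.002, -1.69]
contact_force: [-0.2, 0.1, -6.6]
opening: 0.0157
```

send_rows:
  motion:
    - [[0,0,0,0],[0,0,0,0],[0,0,0,0],[0,-0.02,0,0],[0,-0.05,0,0],[0,-0.1,0,0],[0,-0.1,0,0],[0,-0.1,0,0]]
  gripper: 0.45

```text
time: 43.65
tool_pos: [0.4756, -0.256, 0.1573]
tool_rot: [-1.592, -0.003, -1.689]
contact_force: [-0.4, 0.1, -0.6]
opening: 0.0412
```

Run:
```python
from h import *
st();snap('scene','s24');snap('wrist','w24')
a=cv2.imread('pics/s24.png');cv2.imwrite('pics/s24c.png',cv2.resize(a[100:220,90:220],None,fx=6,fy=4.9,interpolation=cv2.INTER_CUBIC))
```

```text
{'time': 43.65, 'tool_pos': [0.4756, -0.256, 0.1573], 'tool_rot': [-1.592, -0.0034, -1.6895], 'contact_force': [-0.4448, 0.1251, -0.6285], 'torque': [-0.0986, 0.0471, -0.0298], 'opening': 0.0412, 'qpos': [-0.6277, 0.44, 1.5638, -0.0145, 1.1547, -0.5031]}
```

View pics/s24c.png

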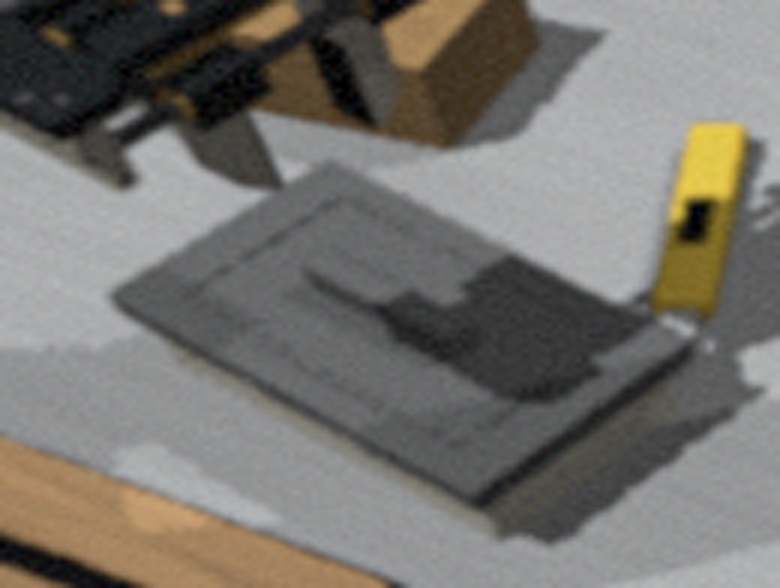

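View pics/w24.png

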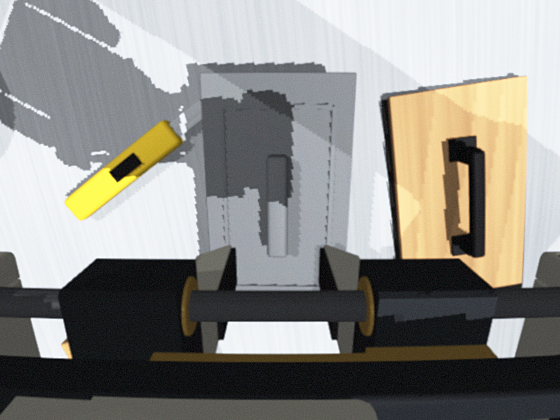

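Run:
```python
from h import *
go(.4805,-.180,.07)
```

```text
shift [np.float64(-0.0755), np.float64(0.0852), np.float64(-0.0006)] pos [ 0.4744 -0.2552  0.1552] jawdir -6.81 y [-0.025  0.002 -1.   ]
```

send_rows:
  motion:
    - [[-0.04,0,0,0],[-0.0755,0.01,0,0],[-0.0755,0.04,0,0],[-0.0755,0.07,0,0],[-0.0755,0.085,0,0],[-0.0755,0.095,0,0],[-0.0755,0.098,0,0],[-0.0755,0.098,0,0]]
  gripper: 0

```text
time: 44.55
tool_pos: [0.4807, -0.18, 0.0568]
tool_rot: [-1.597, -0.001, -1.69]
contact_force: [0.3, 0.6, -0.3]
opening: 0.0006
```

send_rows:
  motion:
    - [[0,0.003,0,0],[0,0.006,0,0],[0,0.008,0,0],[0,0.008,0,0]]

```text
time: 44.95
tool_pos: [0.4804, -0.18, 0.0487]
tool_rot: [-1.597, -0.001, -1.69]
contact_force: [0.7, 0.5, 0.3]
opening: 0.0003
```

send_rows:
  motion:
    - [[0,0.002,0,0],[0,0.003,0,0],[0,0.003,0,0]]

```text
time: 45.25
tool_pos: [0.4806, -0.1802, 0.0471]
tool_rot: [-1.596, -0.001, -1.69]
contact_force: [-2.8, 2.0, 12.7]
opening: 0.0006
```

send_rows:
  motion:
    - [[0,0.002,0,0],[0,0.003,0,0],[0,0.003,0,0]]

```text
time: 45.55
tool_pos: [0.4807, -0.1802, 0.047]
tool_rot: [-1.595, -0.002, -1.689]
contact_force: [-7.9, 3.5, 26.8]
opening: 0.0003
```

send_rows:
  motion:
    - [[0,-0.02,0,0],[0,-0.05,0,0],[0.04,-0.05,0,0],[0.08,-0.05,0,0],[0.12,-0.05,0,0],[0.15,-0.05,0,0],[0.15,-0.05,0,0]]

```text
time: 46.25
tool_pos: [0.4636, -0.333, 0.0972]
tool_rot: [-1.593, -0.004, -1.693]
contact_force: [0.2, -0.6, -0.1]
opening: 0.0006
```

Run:
```python
from h import *
go(.4635,-.329,.0485)
```

```text
shift [np.float64(-0.0041), np.float64(0.0487), np.float64(0.0005)] pos [ 0.4636 -0.333   0.0972] jawdir -7.02 y [-0.023 -0.001 -1.   ]
```

send_rows:
  motion:
    - [[-0.004,0.02,0,0],[-0.004,0.04,0,0],[-0.004,0.047,0,0],[-0.004,0.0487,0,0],[-0.004,0.0487,0,0]]

```text
time: 46.75
tool_pos: [0.4633, -0.3288, 0.0489]
tool_rot: [-1.593, -0.004, -1.693]
contact_force: [-0.1, -0.4, -0.1]
opening: 0.0007
```

send_rows:
  motion:
    - [[0,0.002,0,0],[0,0.003,0,0],[0,0.003,0,0]]

```text
time: 47.05
tool_pos: [0.4639, -0.329, 0.0472]
tool_rot: [-1.591, -0.005, -1.693]
contact_force: [0.0, 1.7, 4.8]
opening: 0.0007
```

send_rows:
  motion:
    - [[0,0.002,0,0],[0,0.003,0,0],[0,0.003,0,0]]

```text
time: 47.35
tool_pos: [0.4639, -0.3291, 0.047]
tool_rot: [-1.59, -0.006, -1.692]
contact_force: [-6.1, 4.6, 19.1]
opening: 0.0005
```

send_rows:
  motion:
    - [[0,-0.015,0,0],[-0.02,-0.015,0.02,0],[-0.05,-0.015,0.038,0],[-0.075,-0.015,0.038,0],[-0.075,-0.015,0.038,0],[-0.075,-0.003,0.038,0],[-0.075,-0.003,0.038,0]]

```text
time: 48.05
tool_pos: [0.51, -0.2596, 0.0475]
tool_rot: [-1.592, -0.005, -1.693]
contact_force: [0.8, -0.9, -0.1]
opening: 0.0004
```

send_rows:
  motion:
    - [[0,0.002,0,0],[0,0.005,0,0],[0,0.005,0,0]]

```text
time: 48.35
tool_pos: [0.5102, -0.2601, 0.0469]
tool_rot: [-1.589, -0.006, -1.694]
contact_force: [-8.0, 9.9, 35.7]
opening: 0.0002
```

send_rows:
  motion:
    - [[0,0.002,0,0],[0,0.003,0,0],[0,0.003,0,0]]

```text
time: 48.65
tool_pos: [0.5103, -0.2606, 0.047]
tool_rot: [-1.588, -0.006, -1.696]
contact_force: [-5.6, 7.1, 24.7]
opening: 0.0006
```

send_rows:
  motion:
    - [[0,-0.035,0,0],[0,-0.035,-0.04,0],[0,-0.035,-0.076,0],[0,-0.02,-0.076,0],[0,-0.005,-0.076,0],[0,-0.002,-0.076,0],[0,-0.002,-0.076,0]]

```text
time: 49.35
tool_pos: [0.4345, -0.2516, 0.0499]
tool_rot: [-1.589, -0.005, -1.697]
contact_force: [0.2, 0.0, -0.2]
opening: 0.0004
```

send_rows:
  motion:
    - [[0,0.002,0,0],[0,0.003,0,0],[0,0.003,0,0]]

```text
time: 49.65
tool_pos: [0.4348, -0.2519, 0.0473]
tool_rot: [-1.588, -0.006, -1.697]
contact_force: [-0.6, -0.4, 1.0]
opening: 0.0007
```

send_rows:
  motion:
    - [[0,0.002,0,0],[0,0.003,0,0],[0,0.003,0,0]]

```text
time: 49.95
tool_pos: [0.4348, -0.252, 0.047]
tool_rot: [-1.587, -0.007, -1.696]
contact_force: [-7.7, 4.5, 26.1]
opening: 0.0003
```

send_rows:
  motion:
    - [[0,-0.04,0,0],[0,-0.09,0,0],[0.0,-0.14,0,0],[-0.05,-0.16,0,0],[-0.1,-0.16,0,0],[-0.15,-0.16,0,0],[-0.2,-0.16,0,0],[-0.2,-0.16,0,0]]

```text
time: 50.75
tool_pos: [0.4624, -0.0479, 0.2059]
tool_rot: [-1.587, -0.005, -1.69]
contact_force: [0.3, -0.6, 1.0]
opening: 0.0004
```

Run:
```python
from h import *
st();snap('scene','s25');snap('top','t25')
a=cv2.imread('pics/s25.png');cv2.imwrite('pics/s25c.png',cv2.resize(a[100:260,40:220],None,fx=4.3,fy=3.7,interpolation=cv2.INTER_CUBIC))
a=cv2.imread('pics/t25.png');cv2.imwrite('pics/t25b.png',cv2.resize(a[130:245,250:430],None,fx=4.4,fy=4.4,interpolation=cv2.INTER_CUBIC))
```

```text
{'time': 50.75, 'tool_pos': [0.4624, -0.0479, 0.2059], 'tool_rot': [-1.5867, -0.005, -1.6904], 'contact_force': [0.2698, -0.5889, 0.9869], 'torque': [-0.1392, 0.0121, -0.0239], 'opening': 0.0004, 'qpos': [-0.2632, 0.2571, 1.6948, -0.0077, 1.2046, -0.1407]}
```

View pics/s25c.png

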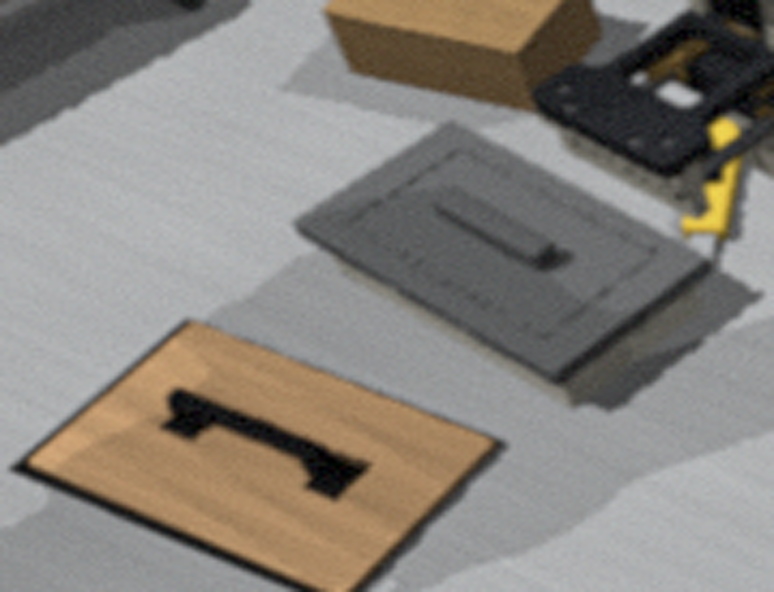

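View pics/t25b.png

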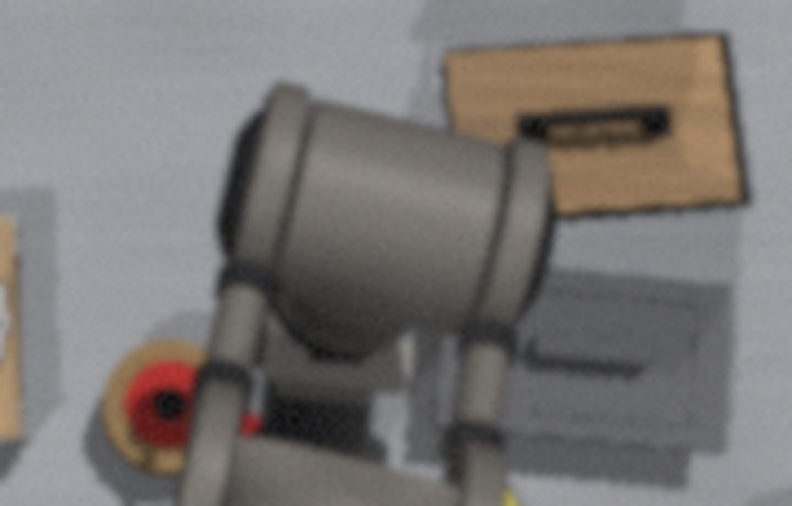

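```bash
python3 -c "
from cell import hand_in; print(hand_in())"
```

```text
the job is handed in; nothing more can be done
None
```

The job is handed in, at about 51 s of robot time. The panel is flat on the mat, both jars are in the tub, and the lid is snapped on.

- **Buttons and panel:** I turned both buttons across the case ends. I then laid the panel handle up, within a few millimetres of the mat's centre.
- **Jars:** This start had only two. Both stood upright in the tub in the last picture before the lid went on, and the case was seen empty.
- **Lid:** It had been knocked aside during the run, so I located it again. It snapped down while I pressed the middle. I then pressed on both ends and both long sides with 19 to 36 N. All four spots bottomed out at the same height, about 50 mm above the bench (home is 51 mm), so the lid is level.
- **Tape gun:** The last pictures show it where it was. The arm ended clear of everything.

**Disagreements with the description:**
- **Fingertips:** They measured about 3 mm behind the reported TCP, not 25 mm ahead of it. My first tries at the first button closed on air. I found the true position by touch and by picture and used it from then on.
- **Tool tilt:** The tool drifted up to about 0.035 rad off vertical during the run, with no visible effect on the placements.

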